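# Load the full reagent bottle on the shaker and lock it in

### The job

Two of the three identical brown bottles are nearly used up: lift them to feel which one is full, lower only that one gently into the pocket on the shaker until it stands fully down, and swing the fork arm shut against its stop around its neck. Leave the two light bottles standing upright on the bench, and do not tip any bottle over or disturb the other things on the bench.

Things in the scene. Friction and masses are not known exactly. Their poses are not given: they have to be found in the camera images.
- bottle_p_mid (a point): square opaque brown bottle, white label, red ribbed screw cap; one of three alike. Body 66 x 66 mm, flat shoulder at 100 mm, neck 34 mm across, cap 42 mm across from 116 to 144 mm up (the top). Point: its centre, 72 mm above the base; z up the bottle, x and y square to its faces. The full bottle weighs 390 to 450 g, the other two under 170 g; which one is full cannot be seen
- bottle_q_mid (a point): square opaque brown bottle, white label, red ribbed screw cap; one of three alike. Body 66 x 66 mm, flat shoulder at 100 mm, neck 34 mm across, cap 42 mm across from 116 to 144 mm up (the top). Point: its centre, 72 mm above the base; z up the bottle, x and y square to its faces. The full bottle weighs 390 to 450 g, the other two under 170 g; which one is full cannot be seen
- bottle_r_mid (a point): square opaque brown bottle, white label, red ribbed screw cap; one of three alike. Body 66 x 66 mm, flat shoulder at 100 mm, neck 34 mm across, cap 42 mm across from 116 to 144 mm up (the top). Point: its centre, 72 mm above the base; z up the bottle, x and y square to its faces. The full bottle weighs 390 to 450 g, the other two under 170 g; which one is full cannot be seen
- pocket (a point): centre of the floor of the square steel pocket on the ivory shaker with blue front panel: 72 x 72 mm inside, 45 mm deep, flared lips above that to 57 mm over its floor, 92 mm across; floor 98 mm above the bench. z up, x and y square to its walls, x pointing away from the control panel. The platform is 270 x 310 mm, 94 mm above the bench, centred at x -30, y +30 mm from here
- retainer_pivot (a point): upright axis of the swing arm that locks the bottle in, at the knob's height, 134 mm above the pocket floor; at x -30, y +62 mm from the pocket's centre in the pocket's axes; post 16 mm thick. The arm is a dark flat steel fork, 106 to 112 mm above the pocket floor; shut, its prongs lie over the bottle's shoulder, either side of the neck, under the cap; it shuts only on a bottle fully down
- retainer_knob (a point): middle of the black upright round knob at the free end of the swing arm: 18 mm across, 32 mm tall, to grip or push; moves in a level circle 125 mm about the pivot, 134 mm above the pocket floor. With the arm shut it is at x -30, y -63 mm from the pocket's centre in the pocket's axes
- retainer (a joint): angle of the swing arm, rad: 0 = shut against its stop, grows as it opens clockwise seen from above (at 1.57 it points along the pocket's -x); at most 2.0. It stays where it is left; about 1 N at the knob moves it
- beaker_mid (a point): glass beaker, 68 mm across, 95 mm tall; the point is its middle, 47 mm up. Leave alone
- mortar_mid (a point): white porcelain bowl, 88 mm across, 55 mm tall; the point is its middle, 27 mm up. Leave alone
- wash_bottle_mid (a point): white wash bottle with red cap and bent spout, 68 mm across, 190 mm tall; the point is 70 mm up. Leave alone
- tube_box_mid (a point): pink tube box, 95 x 140 x 57 mm; the point is its middle, 29 mm up. Leave alone
- vial_1_mid (a point): small glass vial with red cap, 28 mm across, 77 mm tall; the point is its middle. Leave alone
- vial_2_mid (a point): small glass vial with red cap, 28 mm across, 77 mm tall; the point is its middle. Leave alone
- vial_3_mid (a point): small glass vial with black cap, 28 mm across, 77 mm tall; the point is its middle. Leave alone
Mind the look-alikes: they are no part of the job. What is shaped like the part that bears bottle_q_mid but orange or yellow is not meant.

How it is judged:
By the outcome, as a careful person would: the job done as asked, in the order asked, and still so for the second after the job is handed in, with the robot touching nothing.
It also fails if it takes over 67 s, if anything falls off the work surface, if the arm or the gripper's body presses on something with over 40 N, if the wrist force passes 120 N, or if a joint passes its speed limit or range.

### The arm

A 7-joint arm with a two-finger parallel gripper is mounted at the origin on the work surface. World frame = base frame: x ahead of the robot, y to its left, z up, the work surface at z = 0. Lengths are in m, angles in rad, forces in N, time in s.
With the tool pointing down it reaches from about 0.425 to 0.875 m from the base axis. Payload 4.7 kg.
Tool frame: the origin (TCP) lies midway between the tips of the shut fingers; the grasp point (between the pads) lies 19 mm behind it; x points along the fingers, y is the direction in which the jaws open and shut, and the axes are right-handed (so a half turn about x gives the same grasp; the last joint's range is limited). The gripper opens to 87 mm and grips with 3 to 60 N. Pads are 19 mm wide; open, the fingers measure 117 mm over their backs; the gripper's body (75 mm by 190 mm) begins 51 mm behind the grasp point.
Start: joints at [-1.157, 0.321, -0.07, 1.45, 0.023, 1.371, -0.057], TCP at [0.253, 0.599, 0.223] pointing down, gripper open.
Joint ranges: [-2.86, 2.86], [-0.3, 2.09], [-1.38, 1.24], [0.06, 2.45], [-1.56, 4.7], [0.09, 2.05], [-2.69, 2.69]. Speed limits (rad/s): [2.57, 2.57, 3.14, 3.14, 3.14, 3.14, 3.14].

### API

Orientations are given as a rotation vector (axis times angle).
In Python, from bench import ctrl gives the robot as it stands. The module is installed in compiled form; this text tells all that it offers.
- The arm moves only by the shell command python3 -m jog 'ROWS' [FORCE]. ROWS is JSON, a list of rows, each an object with "rot": the turn, a rotation vector about the tool's x, y, z in units of 5 degrees (1.0 is 5 degrees), a list of three; "travel": the shift along the tool's x, y, z in units of 0.3 m (1.0 is 0.3 m), a list of three; "jaw": the closure, from -1 (fully open) to 1 (shut), so that 0 is half open. In form: [{"rot": [ax, ay, az], "travel": [tx, ty, tz], "jaw": jaw}, ...]. A call has 1 to 8 rows; each row shifts and turns the commanded pose from where the row before left it, along the tool's axes as they then stand; what a row does not reach is not made up. A row lasts 1/10 s, in which the tool goes at most 50 mm and 8.59 degrees, less where a joint would pass 70% of its speed; a pose out of reach is approached as far as the arm can. A call with a number of a shift or a turn outside -1 to 1 is refused whole. A call with a gripper value outside its range is refused whole. The fingers move at their own pace and stop on an object; FORCE is the grip in N (left out, the last holds). Time passes only in rows, so rows that do not move let the fingers close. It gives the time, the measured TCP pose, the force and the opening at its end, in the units of the state.
- ctrl.get_state(): the state, without advancing time (a new reading comes with each control period).
- ctrl.get_image(name): name is "scene" or "side" or "wrist"; returns the picture (384x512x3 uint8, red, green, blue); there is no depth.
- ctrl.camera_model(name): a dict with "mtx" (3x3 intrinsics, pixels), "extrinsics" (4x4, takes a point from world to camera coordinates); the wrist camera has in their place "hand_eye" (4x4, takes a point from camera to tool coordinates, whose origin is the TCP and whose axes are the tool frame's). Camera axes: x right, y up, looking along -z (the intrinsics and any distortion apply to the point x, -y, -z); pixel columns grow to the right and rows downward; lengths in m; the calibration is good to about 2 mm. A picture is of the moment at which its call begins: read the wrist's pose just before it. camera_model takes no time and is no camera call.
- ctrl.close_job(): hands the job in, once; it reports no verdict.
The state is a dict: "time": time; "joint_positions": joint angles; "qd": joint speeds; "joint_torque": joint torques, N m; "position": TCP position; "tool_rot": TCP orientation; "ft_force": force on the tool from outside, world axes, zero at the start; "torque": the same for the moment, N m; "grip_width": opening from 0.0 (shut) to 1.0 (fully open).
Only numpy, scipy, OpenCV 4.12 (cv2) and the standard library are available. Lean on these libraries where they do the work, as an engineer would, in place of code of your own. Each camera call takes 0.05 s, during which the arm holds its last target.

## Working session

There is one attempt and no reset: what is moved stays moved. The work goes in short steps, Python scripts to look and compute and a shell command to move; the robot and the scene stay as the last step left them, time stands still between calls to the robot, and variables do not carry over. Pictures are saved under pics/ and viewed, and the job is handed in when it is done.

```bash
ls; mkdir -p pics
python3 - <<'E'
from bench import ctrl
import cv2,numpy as np
s=ctrl.get_state()
for k,v in s.items(): print(k,np.round(v,4))
for n in ["scene","side"]:
    im=ctrl.get_image(n); cv2.imwrite(f"pics/{n}0.png",im[...,::-1])
    m=ctrl.camera_model(n); print(n,{k:np.round(v,4).tolist() if not isinstance(v,str) else v for k,v in m.items()})
m=ctrl.camera_model("wrist"); print({k:np.round(v,4).tolist() for k,v in m.items()})
E
```

```text
pics
time 0.0
joint_positions [-1.1569  0.3218 -0.0701  1.4517  0.0226  1.3708 -0.0569]
qd [-0.0001  0.0008 -0.0019  0.0007 -0.0003  0.0004  0.0001]
joint_torque [-2.00000e-04 -4.91281e+01 -4.04100e-01 -3.12522e+01 -6.39000e-02
  4.40000e-02  2.00000e-04]
position [0.2528 0.5982 0.2215]
tool_rot [ 0.3121  1.5482 -0.3151]
ft_force [-0.3548 -0.3816 -0.2547]
torque [0.0145 0.0361 0.0355]
grip_width 1.0034
scene {'mtx': [[367.8124, 0.0, 259.8839], [0.0, 367.8124, 197.1908], [0.0, 0.0, 1.0]], 'extrinsics': [[0.5205, 0.8538, -0.0028, -0.2422], [-0.6147, 0.377, 0.6929, 0.2618], [0.5926, -0.3589, 0.7211, -1.5191], [0.0, 0.0, 0.0, 1.0]]}
side {'mtx': [[451.9545, 0.0, 258.8496], [0.0, 451.9545, 191.4892], [0.0, 0.0, 1.0]], 'extrinsics': [[0.8793, -0.476, -0.0127, -0.5363], [0.2556, 0.4493, 0.856, -0.2578], [-0.4018, -0.756, 0.5168, -1.2285], [0.0, 0.0, 0.0, 1.0]]}
{'mtx': [[339.704, 0.0, 256.0171], [0.0, 339.704, 191.9447], [0.0, 0.0, 1.0]], 'hand_eye': [[0.0005, 0.2517, -0.9678, -0.1632], [1.0, -0.0003, 0.0004, 0.0006], [-0.0001, -0.9678, -0.2517, -0.0697], [0.0, 0.0, 0.0, 1.0]]}
```

View pics/scene0.png

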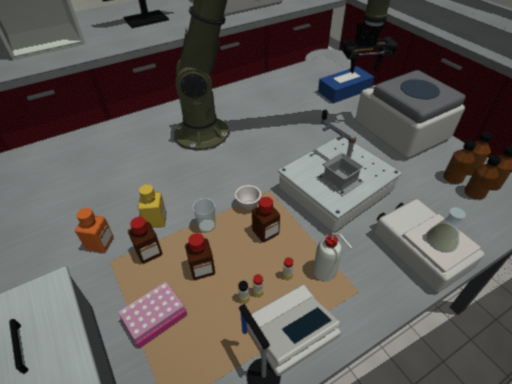

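View pics/side0.png

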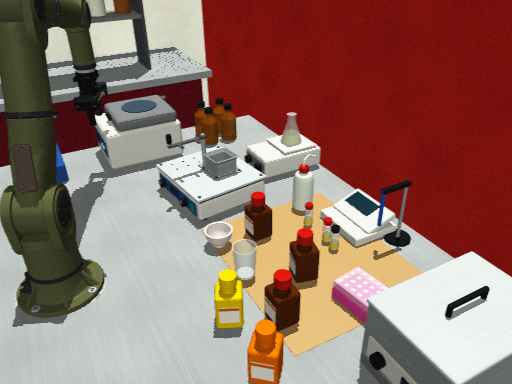

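Run:
```python
import cv2,numpy as np
a=cv2.imread("pics/scene0.png"); b=cv2.imread("pics/side0.png")
cv2.imwrite("pics/a1.png",cv2.resize(a[170:300,70:330],None,fx=3,fy=3,interpolation=cv2.INTER_CUBIC))
cv2.imwrite("pics/a2.png",cv2.resize(a[90:240,260:420],None,fx=4,fy=4,interpolation=cv2.INTER_CUBIC)[:600])
cv2.imwrite("pics/b1.png",cv2.resize(b[180:384,190:350],None,fx=2.9,fy=2.9,interpolation=cv2.INTER_CUBIC))
cv2.imwrite("pics/b2.png",cv2.resize(b[120:220,140:290],None,fx=5,fy=5,interpolation=cv2.INTER_CUBIC))
for n,im in (("scene",a),("side",b)):
    h=cv2.cvtColor(im,cv2.COLOR_BGR2HSV)
    m=(((h[...,0]<5)|(h[...,0]>174))&(h[...,1]>200)&(h[...,2]>130)).astype(np.uint8)
    k,l,st,c=cv2.connectedComponentsWithStats(m)
    for i in range(1,k):
        if st[i,4]>20: print(n,st[i],np.round(c[i],1))
```

```text
scene [260 198  12   8  70] [265.3 201.8]
scene [132 218  13   9  78] [137.6 222.3]
scene [190 235  13  10  92] [195.9 239.3]
scene [255 276   6   6  22] [257.4 278.4]
side [248  69   9  19  59] [252.  77.]
side [303  93  14  26  98] [309.6 104.6]
side [388 134  17  39 195] [396.7 151. ]
side [300 165   9   8  45] [303.8 168.4]
side [252 192  13  14 119] [257.7 197.4]
side [306 202   7   8  39] [308.9 205.3]
side [324 217   8   9  47] [327.8 220.6]
side [298 228  15  18 171] [305.  235.2]
side [274 269  18  21 237] [282.4 277.5]
```

View pics/a1.png

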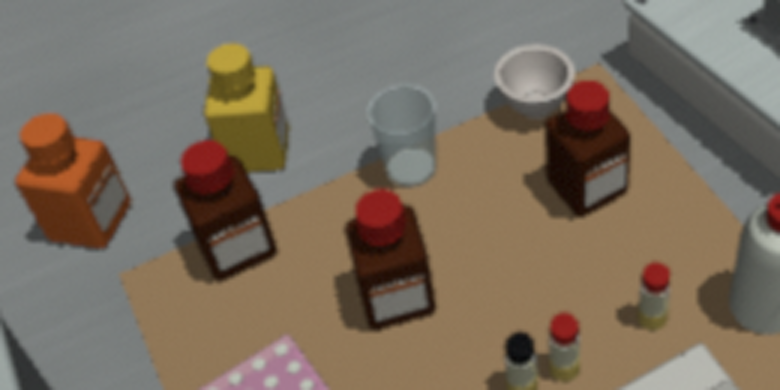

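View pics/a2.png

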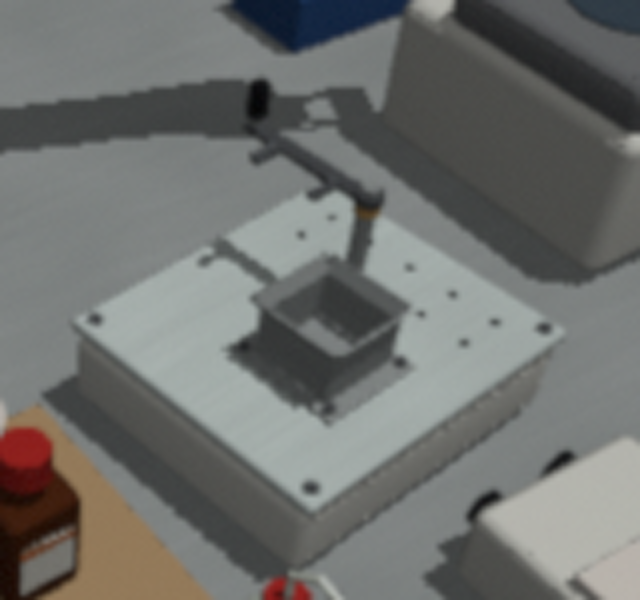

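View pics/b1.png

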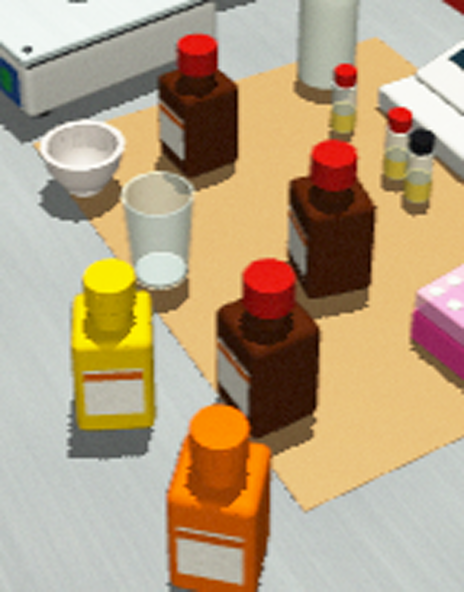

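View pics/b2.png

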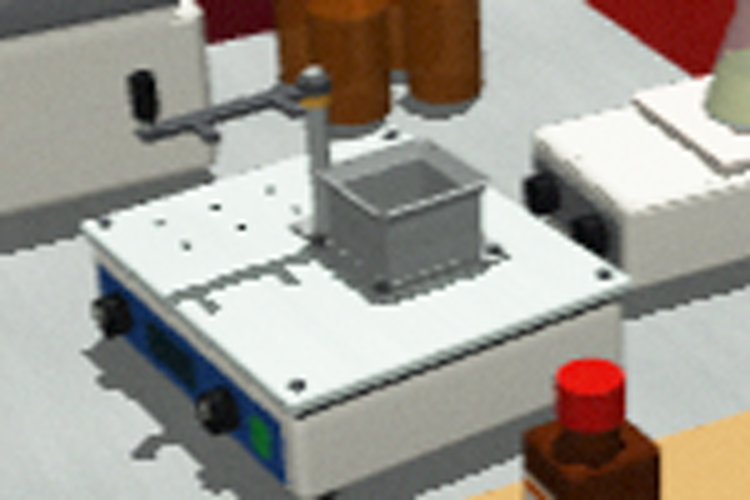

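```bash
cat > h.py <<'E'
import numpy as np, cv2
from bench import ctrl
from scipy.spatial.transform import Rotation as R
def cam(n,st=None):
    m=ctrl.camera_model(n); K=np.array(m['mtx'])
    if n!='wrist': E=np.linalg.inv(np.array(m['extrinsics']))
    else:
        st=st or ctrl.get_state(); T=np.eye(4); T[:3,:3]=R.from_rotvec(st['tool_rot']).as_matrix(); T[:3,3]=st['position']; E=T@np.array(m['hand_eye'])
    return K,E
def ray(c,uv):
    K,E=c; p=np.linalg.inv(K)@[uv[0],uv[1],1]; d=E[:3,:3]@[p[0],-p[1],-p[2]]; return E[:3,3],d/np.linalg.norm(d)
def onz(c,uv,z):
    o,d=ray(c,uv); return o+d*(z-o[2])/d[2]
def tri(r1,r2):
    (o1,d1),(o2,d2)=r1,r2
    s=np.linalg.lstsq(np.stack([d1,-d2],1),o2-o1,rcond=None)[0]
    p,q=o1+s[0]*d1,o2+s[1]*d2; return (p+q)/2,np.linalg.norm(p-q)
def proj(c,P):
    K,E=c; q=np.linalg.inv(E)@np.append(P,1); v=K@[q[0],-q[1],-q[2]]; return v[:2]/v[2]
E
python3 - <<'E'
from h import *
np.set_printoptions(precision=4,suppress=True)
S,D=cam('scene'),cam('side')
# cap tops
for n,a,b in (('A',(137.6,222.3),(282.4,277.5)),('B',(195.9,239.3),(305,235.2)),('C',(265.3,201.8),(257.7,197.4))):
    p,e=tri(ray(S,a),ray(D,b)); print(n,p,e)
f=lambda x,y:(x/4+260-.4,y/4+90-.4)
g=lambda x,y:(x/5+140-.4,y/5+120-.4)
rim=[onz(S,f(*q),.155)[:2] for q in((252,302),(333,253),(410,302),(337,357))]
plat=[onz(S,f(*q),.094)[:2] for q in((72,325),(325,193),(565,330),(314,515))]
rim2=[onz(D,g(*q),.155)[:2] for q in((313,175),(418,135),(488,182),(383,217))]
plat2=[onz(D,g(*q),.094)[:2] for q in((83,228),(390,128),(632,285),(295,412))]
for r in(rim,plat,rim2,plat2):
    r=np.array(r);c=r.mean(0);print(r.tolist(),'c',c); 
    for i in range(4):
        d=r[(i+1)%4]-r[i];print('  len',np.linalg.norm(d),'yaw',np.degrees(np.arctan2(d[1],d[0])))
print('knob',tri(ray(S,f(259,100)),ray(D,g(144,96))))
print('pivot top',tri(ray(S,f(369,200)),ray(D,g(314,82))))
for n,uv in (('beaker',(204,216)),('mortar',(248,198)),('yellow',(150,190)),('wash',(332,240)),('v1',(289,262)),('v2',(258,279)),('v3',(243,286)),('orange',(87,215))):
    print(n,onz(S,uv,.08))
E
```

```text
A [ 0.4598 -0.3901  0.1386] 0.006898766112797126
B [ 0.5961 -0.2781  0.1378] 0.007123645039001048
C [ 0.5775 -0.0512  0.1382] 0.007370745014567165
[[0.54779075625361, 0.179297451388152], [0.5345500865733872, 0.272213222564922], [0.6121741405926168, 0.28414614013112693], [0.6305908756137518, 0.19480156501556634]] c [0.5813 0.2326]
  len 0.09385443978286082 yaw 98.11015195474882
  len 0.07853590442607834 yaw 8.739496307706567
  len 0.09122296438627037 yaw -78.35266978243908
  len 0.08423916728829597 yaw -169.39432236032303
[[0.4411679310247212, 0.08385189248678215], [0.41187648179375724, 0.3792138282958395], [0.6591005063433669, 0.42709130785237703], [0.7068080774553203, 0.12104327791216063]] c [0.5547 0.2528]
  len 0.29681081874305704 yaw 95.6635826297426
  len 0.25181733729668554 yaw 10.960243297433964
  len 0.3097441024001743 yaw -81.1398892402369
  len 0.26823103203307624 yaw -172.03001624809548
[[0.5306482333054333, 0.2596599469640606], [0.6202005897122501, 0.28173909501008176], [0.6307192504577795, 0.1897936214718885], [0.5472555280479108, 0.1780508826610121]] c [0.5822 0.2273]
 
[... 273 characters left out ...]
870385], [0.6988368874465675, 0.1104170076228872], [0.43697743879594686, 0.07312391449324696]] c [0.5474 0.2465]
  len 0.2640429711186165 yaw 9.446737579487985
  len 0.3152768538267462 yaw -82.4054017652068
  len 0.2645016930811276 yaw -171.89464400349163
  len 0.30910130541016906 yaw 97.48594640053985
knob (array([0.4225, 0.2721, 0.2352]), np.float64(0.002216487506398058))
pivot top (array([0.547 , 0.2864, 0.2106]), np.float64(0.00011557678236350182))
beaker [ 0.4816 -0.2058  0.08  ]
mortar [ 0.4859 -0.0559  0.08  ]
yellow [ 0.2909 -0.306   0.08  ]
wash [0.752 0.064 0.08 ]
v1 [ 0.7494 -0.0813  0.08  ]
v2 [ 0.7506 -0.1794  0.08  ]
v3 [ 0.7481 -0.2226  0.08  ]
orange [ 0.294  -0.5042  0.08  ]
```

```bash
cat >> h.py <<'E'
np.set_printoptions(precision=4,suppress=True)
def info():
    s=ctrl.get_state(); M=R.from_rotvec(s['tool_rot']).as_matrix()
    print('t %.2f pos'%s['time'],np.array(s['position']),'f',np.round(s['ft_force'],2),'w %.3f'%s['grip_width'],'yawY %.2f'%np.degrees(np.arctan2(M[1,1],M[0,1])),'tilt',np.round(np.degrees(M[:2,0]),2),'q',np.round(s['joint_positions'],2))
    return s,M
def go(target,yaw=None):
    "shift to target in tool units, turn needed first about tool x (deg -> units)"
    s,M=info(); d=M.T@(np.array(target)-s['position'])/.3; print('travel units now',d)
    if yaw is not None:
        cur=np.degrees(np.arctan2(M[1,1],M[0,1])); t=(yaw-cur+180)%360-180
        print('turn about tool x units',-t/5,'(half-turn alt)',-(((t+360)%360-180))/5)
        T=np.array([[0,np.cos(np.radians(yaw)),-0],[0,np.sin(np.radians(yaw)),0],[-1,0,0]],float); T[:,2]=np.cross(T[:,0],T[:,1])
        print('travel units after turn',T.T@(np.array(target)-s['position'])/.3); print('ideal leftover rotvec tool units',R.from_matrix(M.T@T).as_rotvec()/np.radians(5))
E
python3 - <<'E'
from h import *
s,M=info();print(M)
go([.58,.13,.33],8.3)
print(onz(cam('scene'),(248,198),.04),onz(cam('scene'),(204,216),.047))
E
```

```text
t 0.10 pos [0.2529 0.5983 0.2216] f [-0.1  -0.16  0.61] w 0.996 yawY 67.09 tilt [-0.03 -0.09] q [-1.16  0.32 -0.07  1.45  0.02  1.37 -0.06]
[[-0.0006  0.3892  0.9211]
 [-0.0016  0.9211 -0.3892]
 [-1.     -0.0017  0.0001]]
t 0.10 pos [0.2529 0.5983 0.2216] f [-0.1  -0.16  0.61] w 0.996 yawY 67.09 tilt [-0.03 -0.09] q [-1.16  0.32 -0.07  1.45  0.02  1.37 -0.06]
travel units now [-0.3595 -1.0139  1.612 ]
turn about tool x units 11.758555286975783 (half-turn alt) -24.241444713024215
travel units after turn [-0.3614  0.8537  1.7019]
ideal leftover rotvec tool units [11.7586  0.011   0.0173]
[ 0.4522 -0.0376  0.04  ] [ 0.4536 -0.1966  0.047 ]
```

```bash
python3 -m jog '[{"rot":[1,0,0],"travel":[-0.1,0,0],"jaw":-1},{"rot":[1,0,0],"travel":[-0.1,0,0],"jaw":-1},{"rot":[1,0,0],"travel":[-0.1,0,0],"jaw":-1},{"rot":[1,0,0],"travel":[-0.1,0,0],"jaw":-1},{"rot":[1,0,0],"travel":[-0.06,0,0],"jaw":-1},{"rot":[1,0,0],"travel":[0,0,0],"jaw":-1},{"rot":[1,0,0],"travel":[0,0,0],"jaw":-1},{"rot":[1,0,0],"travel":[0,0,0],"jaw":-1}]'
python3 - <<'E'
from h import *
go([.57,.24,.36],8.3)
E
```

```text
time: 0.9
position: [0.253, 0.5986, 0.3601]
tool_rot: [0.856, 1.395, -0.858]
ft_force: [0.6, 0.1, 0.5]
grip_width: 1.0
t 0.90 pos [0.253  0.5986 0.3601] f [0.62 0.11 0.51] w 1.000 yawY 26.89 tilt [-0.01 -0.04] q [-1.23  0.3   0.02  1.21 -0.01  1.63 -0.74]
travel units now [0.0011 0.4018 1.5441]
turn about tool x units 3.717963972061926 (half-turn alt) -32.28203602793808
travel units after turn [0.0004 0.8731 1.3354]
ideal leftover rotvec tool units [3.718  0.0073 0.0046]
```

```bash
python3 -m jog '[{"rot":[0.93,0,0],"travel":[0,0,0],"jaw":-1},{"rot":[0.93,0,0],"travel":[0,0,0],"jaw":-1},{"rot":[0.93,0,0],"travel":[0,0.0,0],"jaw":-1},{"rot":[0.93,0,0],"travel":[0,0,0],"jaw":-1},{"rot":[0,0,0],"travel":[0,0.087,0.133],"jaw":-1},{"rot":[0,0,0],"travel":[0,0.087,0.133],"jaw":-1},{"rot":[0,0,0],"travel":[0,0.087,0.133],"jaw":-1},{"rot":[0,0,0],"travel":[0,0.087,0.133],"jaw":-1}]' 
python3 -m jog '[{"rot":[0,0,0],"travel":[0,0.087,0.133],"jaw":-1},{"rot":[0,0,0],"travel":[0,0.087,0.133],"jaw":-1},{"rot":[0,0,0],"travel":[0,0.087,0.133],"jaw":-1},{"rot":[0,0,0],"travel":[0,0.087,0.133],"jaw":-1},{"rot":[0,0,0],"travel":[0,0.087,0.133],"jaw":-1},{"rot":[0,0,0],"travel":[0,0.087,0.133],"jaw":-1},{"rot":[0,0,0],"travel":[0,0,0],"jaw":-1},{"rot":[0,0,0],"travel":[0,0,0],"jaw":-1}]'
python3 - <<'E'
from h import *
go([.57,.24,.36],8.3)
s=ctrl.get_state(); im=ctrl.get_image('wrist'); cv2.imwrite('pics/w1.png',im[...,::-1])
np.savez('w1.npz',p=s['position'],r=s['tool_rot'])
E
```

```text
time: 1.7
position: [0.3807, 0.4546, 0.3601]
tool_rot: [1.098, 1.276, -1.1]
ft_force: [0.2, 0.3, -0.1]
grip_width: 0.997
time: 2.5
position: [0.5707, 0.2411, 0.3599]
tool_rot: [1.101, 1.275, -1.103]
ft_force: [-0.7, 0.7, -0.8]
grip_width: 1.001
t 2.50 pos [0.5707 0.2411 0.3599] f [-0.75  0.69 -0.83] w 1.001 yawY 8.30 tilt [-0.06 -0.03] q [-0.73  0.23  0.36  1.31 -0.08  1.62 -0.24]
travel units now [-0.0004 -0.0028  0.0032]
turn about tool x units -0.0007282287808379806 (half-turn alt) 35.99927177121916
travel units after turn [-0.0004 -0.0028  0.0032]
ideal leftover rotvec tool units [-0.0007  0.0052  0.0125]
```

View pics/w1.png

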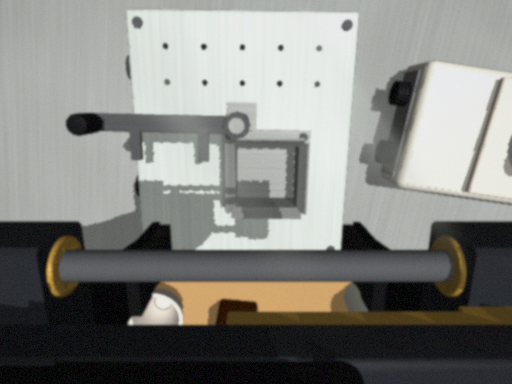

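Run:
```python
import cv2
a=cv2.imread("pics/w1.png")
cv2.imwrite("pics/w1c.png",cv2.resize(a[100:225,200:330],None,fx=4.8,fy=4.8,interpolation=cv2.INTER_CUBIC))
```

```text
(no output)
```

View pics/w1c.png

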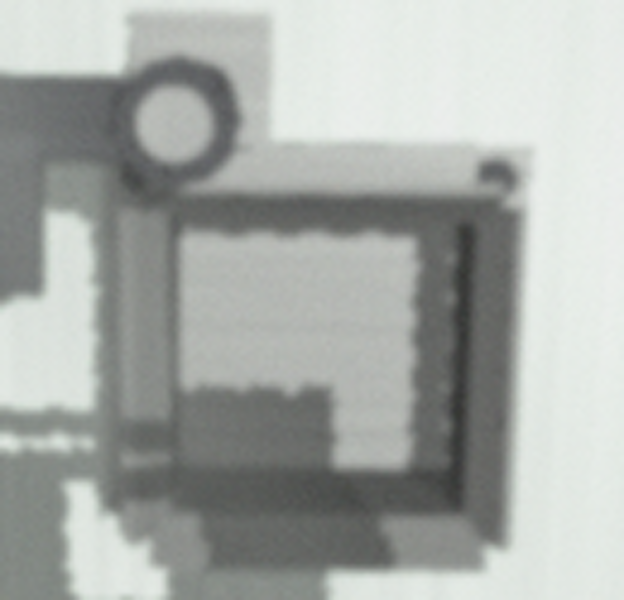

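Run:
```python
from h import *
d=np.load('w1.npz'); st={'position':d['p'],'tool_rot':d['r']}
c=cam('wrist',st); f=lambda x,y:(x/4.8+200-.4,y/4.8+100-.4)
for yaw in (8.3,):
    a=np.radians(yaw); ex=np.array([np.cos(a),np.sin(a),0]); ey=np.array([-ex[1],ex[0],0])
    P0=np.array([.58,.23,0])
    print('x: ',[ (n,round(1e3*((onz(c,f(u,350),z)-P0)@ex-o),1)) for n,u,z,o in(('fl R',412,.098,.036),('L',178,.143,-.036),('R',468,.143,.036),('lipL',103,.155,-.046),('lipR',520,.155,.046))])
    print('y: ',[ (n,round(1e3*((onz(c,f(300,v),z)-P0)@ey-o),1)) for n,v,z,o in(('T',233,.143,.036),('B',510,.143,-.036),('flB',470,.098,-.036),('lipT',197,.155,.046),('lipB',570,.155,-.046))])
# platform edges yaw: left/right edges and top edge
    for pts in (((129,11),(147,245)),((357,13),(342,245)),((129,11),(357,13))):
        q=[onz(c,p,.094) for p in pts]; v=q[1]-q[0]; print(q,np.linalg.norm(v),np.degrees(np.arctan2(v[1],v[0])))
    for nm,pts,z in (('rimTop',((180,197),(490,199)),.155),('wallT',((190,235),(410,233)),.143),('floorR',((415,240),(412,468)),.098),('lipBot',((210,570),(480,568)),.155)):
        q=[onz(c,f(*p),z) for p in pts]; v=q[1]-q[0]; print(nm,np.linalg.norm(v),np.degrees(np.arctan2(v[1],v[0])))
    print('knob',onz(c,(84,124),.248),'piv',onz(c,(236.5,124.5),.232), 'plat corner screws')
```

```text
x:  [('fl R', np.float64(-7.3)), ('L', np.float64(5.3)), ('R', np.float64(2.1)), ('lipL', np.float64(-1.3)), ('lipR', np.float64(2.6))]
y:  [('T', np.float64(-2.6)), ('B', np.float64(2.0)), ('flB', np.float64(-0.4)), ('lipT', np.float64(-2.9)), ('lipB', np.float64(0.8))]
[array([0.4006, 0.3901, 0.094 ]), array([0.4396, 0.1037, 0.094 ])] 0.2890683181713082 -82.25067350745908
[array([0.6596, 0.4257, 0.094 ]), array([0.7021, 0.1422, 0.094 ])] 0.2867122036340857 -81.47036323976052
[array([0.4006, 0.3901, 0.094 ]), array([0.6596, 0.4257, 0.094 ])] 0.2614546756606 7.827847112167627
rimTop 0.06957683654232377 7.945652651814229
wallT 0.05127060590278234 8.836013887715978
floorR 0.0617183306743021 -81.1690170155905
lipBot 0.06426255839394437 8.781226640426118
knob [0.4265 0.2744 0.248 ] piv [0.5459 0.2904 0.232 ] plat corner screws
```

Run:
```python
from h import *
go([.575,-.08,.32])
```

```text
t 2.55 pos [0.5698 0.243  0.36  ] f [-1.11  0.1   0.23] w 1.000 yawY 8.49 tilt [-0.07  0.01] q [-0.73  0.23  0.35  1.31 -0.08  1.62 -0.24]
travel units now [ 0.133  -0.1415  1.0675]
```

```bash
python3 -m jog '[{"rot":[0,0,0],"travel":[0.019,-0.02,0.152],"jaw":-1},{"rot":[0,0,0],"travel":[0.019,-0.02,0.152],"jaw":-1},{"rot":[0,0,0],"travel":[0.019,-0.02,0.152],"jaw":-1},{"rot":[0,0,0],"travel":[0.019,-0.02,0.152],"jaw":-1},{"rot":[0,0,0],"travel":[0.019,-0.02,0.152],"jaw":-1},{"rot":[0,0,0],"travel":[0.019,-0.02,0.152],"jaw":-1},{"rot":[0,0,0],"travel":[0.019,-0.02,0.152],"jaw":-1},{"rot":[0,0,0],"travel":[0,0,0],"jaw":-1}]' 
python3 -m jog '[{"rot":[0,0,0],"travel":[0,0,0],"jaw":-1}]'
python3 - <<'E'
from h import *
s,M=info()
im=ctrl.get_image('wrist'); cv2.imwrite('pics/w2.png',im[...,::-1])
np.savez('w2.npz',p=s['position'],r=s['tool_rot'])
E
```

```text
time: 3.35
position: [0.5741, -0.0861, 0.3203]
tool_rot: [1.103, 1.27, -1.108]
ft_force: [-1.4, 0.3, 0.0]
grip_width: 1.0
time: 3.45
position: [0.5755, -0.0784, 0.3206]
tool_rot: [1.1, 1.277, -1.099]
ft_force: [-0.7, 1.9, 0.2]
grip_width: 0.996
t 3.45 pos [ 0.5755 -0.0784  0.3206] f [-0.69  1.9   0.15] w 0.996 yawY 8.50 tilt [-0.01  0.07] q [-0.4   0.15  0.56  1.49 -0.08  1.53  0.31]
```

View pics/w2.png

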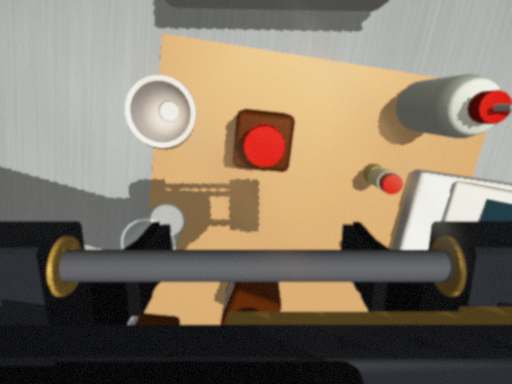

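Run:
```python
from h import *
a=cv2.imread("pics/w2.png")
cv2.imwrite("pics/w2c.png",cv2.resize(a[95:185,220:310],None,fx=6.5,fy=6.5,interpolation=cv2.INTER_CUBIC))
h=cv2.cvtColor(a,cv2.COLOR_BGR2HSV)
m=(((h[...,0]<5)|(h[...,0]>174))&(h[...,1]>200)&(h[...,2]>130)).astype(np.uint8)
d=np.load('w2.npz'); c=cam('wrist',{'position':d['p'],'tool_rot':d['r']})
k,l,st,ce=cv2.connectedComponentsWithStats(m)
for i in range(1,k):
    if st[i,4]>100: print(st[i],ce[i],onz(c,ce[i],.144))
```

```text
[479  92  31  31 586] [491.8857 106.0853] [0.7909 0.0219 0.144 ]
[ 243  124   42   44 1414] [263.7093 145.3204] [ 0.5779 -0.0483  0.144 ]
[383 181  14  12 113] [388.5575 186.7611] [ 0.7115 -0.0713  0.144 ]
```

View pics/w2c.png

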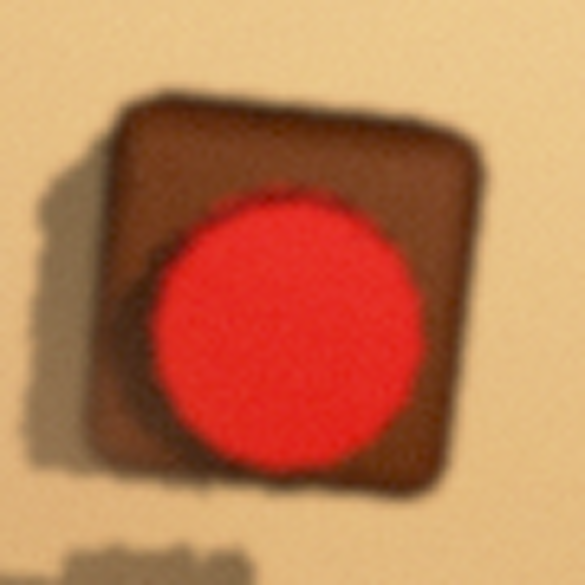

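Run:
```python
from h import *
d=np.load('w2.npz'); c=cam('wrist',{'position':d['p'],'tool_rot':d['r']})
f=lambda x,y:(x/6.5+220-.4,y/6.5+95-.4)
for n,p in (('T',((170,95),(430,130))),('R',((480,180),(445,470))),('L',((118,140),(88,430))),('B',((120,475),(400,495)))):
    q=[onz(c,f(*x),.097) for x in p]; v=q[1]-q[0]; print(n,q[0][:2],q[1][:2],np.degrees(np.arctan2(v[1],v[0])))
go([.578,-.049,.18])
```

```text
T [ 0.554  -0.0172] [ 0.5988 -0.0164] 1.04471877085057
R [ 0.6087 -0.0234] [ 0.6114 -0.074 ] -86.94437674580276
L [ 0.5462 -0.0259] [ 0.5477 -0.0763] -88.30630654815715
B [ 0.5544 -0.0835] [ 0.6042 -0.0797] 4.360032425313196
t 3.50 pos [ 0.5758 -0.0767  0.3206] f [-0.31  1.3  -0.13] w 1.000 yawY 8.67 tilt [-0.    0.09] q [-0.4   0.15  0.56  1.49 -0.08  1.53  0.31]
travel units now [ 0.4687  0.0209 -0.0894]
```

```bash
python3 -m jog '[{"rot":[0,0,0],"travel":[0.06,0.01,-0.045],"jaw":-1},{"rot":[0,0,0],"travel":[0.1,0.01,-0.045],"jaw":-1},{"rot":[0,0,0],"travel":[0.13,0,0],"jaw":-1},{"rot":[0,0,0],"travel":[0.13,0,0],"jaw":-1},{"rot":[0,0,0],"travel":[0.13,0,0],"jaw":-1},{"rot":[0,0,0],"travel":[0.09,0,0],"jaw":-1},{"rot":[0,0,0],"travel":[0.05,0,0],"jaw":-1},{"rot":[0,0,0],"travel":[0,0,0],"jaw":-1}]' 20
python3 - <<'E'
from h import *
go([.578,-.049,.112])
E
```

```text
time: 4.3
position: [0.5765, -0.0491, 0.1117]
tool_rot: [1.095, 1.281, -1.099]
ft_force: [-0.3, -0.1, 0.1]
grip_width: 1.002
t 4.30 pos [ 0.5765 -0.0491  0.1117] f [-0.25 -0.06  0.08] w 1.002 yawY 8.70 tilt [-0.22  0.03] q [-0.41  0.27  0.52  1.78 -0.15  1.13  0.31]
travel units now [-0.001   0.0051  0.0005]
```

Close on the cap, then lift.

```bash
python3 -m jog '[{"rot":[0,0,0],"travel":[0,0.003,0],"jaw":0.3},{"rot":[0,0,0],"travel":[0,0,0],"jaw":0.4},{"rot":[0,0,0],"travel":[0,0,0],"jaw":0.6},{"rot":[0,0,0],"travel":[0,0,0],"jaw":1},{"rot":[0,0,0],"travel":[0,0,0],"jaw":1},{"rot":[0,0,0],"travel":[0,0,0],"jaw":1}]' 25
python3 -m jog '[{"rot":[0,0,0],"travel":[0,0,0],"jaw":1},{"rot":[0,0,0],"travel":[-0.02,0,0],"jaw":1},{"rot":[0,0,0],"travel":[-0.03,0,0],"jaw":1},{"rot":[0,0,0],"travel":[-0.03,0,0],"jaw":1},{"rot":[0,0,0],"travel":[-0.02,0,0],"jaw":1},{"rot":[0,0,0],"travel":[0,0,0],"jaw":1},{"rot":[0,0,0],"travel":[0,0,0],"jaw":1}]' 
python3 -m jog '[{"rot":[0,0,0],"travel":[0,0,0],"jaw":1}]'
python3 -m jog '[{"rot":[0,0,0],"travel":[0,0,0],"jaw":1}]'
python3 -m jog '[{"rot":[0,0,0],"travel":[0,0,0],"jaw":1}]'
```

```text
time: 4.9
position: [0.5787, -0.0516, 0.114]
tool_rot: [1.1, 1.275, -1.099]
ft_force: [-0.5, 0.1, -0.4]
grip_width: 0.538
time: 5.6
position: [0.5786, -0.0515, 0.1439]
tool_rot: [1.1, 1.276, -1.099]
ft_force: [-0.6, 0.2, -2.5]
grip_width: 0.473
time: 5.7
position: [0.5782, -0.0514, 0.1433]
tool_rot: [1.099, 1.276, -1.1]
ft_force: [0.1, 0.2, -1.7]
grip_width: 0.477
time: 5.8
position: [0.5782, -0.0514, 0.1432]
tool_rot: [1.099, 1.276, -1.1]
ft_force: [0.2, -0.3, -2.2]
grip_width: 0.471
time: 5.9
position: [0.5783, -0.0515, 0.1433]
tool_rot: [1.099, 1.276, -1.1]
ft_force: [0.7, -0.4, -1.1]
grip_width: 0.475
```

```bash
python3 -m jog '[{"rot":[0,0,0],"travel":[0.03,0,0],"jaw":1},{"rot":[0,0,0],"travel":[0.03,0,0],"jaw":1},{"rot":[0,0,0],"travel":[0.02,0,0],"jaw":1},{"rot":[0,0,0],"travel":[0.01,0,0],"jaw":1},{"rot":[0,0,0],"travel":[0.007,0,0],"jaw":1},{"rot":[0,0,0],"travel":[0.003,0,0],"jaw":1},{"rot":[0,0,0],"travel":[0,0,0],"jaw":1}]' 
python3 -m jog '[{"rot":[0,0,0],"travel":[0,0,0],"jaw":0.3},{"rot":[0,0,0],"travel":[0,0,0],"jaw":-0.3},{"rot":[0,0,0],"travel":[0,0,0],"jaw":-1},{"rot":[0,0,0],"travel":[0,0,0],"jaw":-1}]'
python3 - <<'E'
from h import *
go([.596,-.278,.25])
E
```

```text
time: 6.6
position: [0.5787, -0.0515, 0.1138]
tool_rot: [1.1, 1.275, -1.099]
ft_force: [-0.5, 0.1, -1.2]
grip_width: 0.477
time: 7.0
position: [0.5788, -0.0515, 0.114]
tool_rot: [1.1, 1.275, -1.099]
ft_force: [-0.9, 0.4, 1.0]
grip_width: 0.666
t 7.00 pos [ 0.5788 -0.0515  0.114 ] f [-0.85  0.42  0.98] w 0.666 yawY 8.50 tilt [0.04 0.01] q [-0.4   0.27  0.52  1.78 -0.15  1.13  0.31]
travel units now [-0.4533 -0.0547  0.7552]
```

```bash
python3 -m jog '[{"rot":[0,0,0],"travel":[0,0,0],"jaw":-1},{"rot":[0,0,0],"travel":[-0.06,0,0],"jaw":-1},{"rot":[0,0,0],"travel":[-0.13,0,0],"jaw":-1},{"rot":[0,0,0],"travel":[-0.15,0,0],"jaw":-1},{"rot":[0,0,0],"travel":[-0.13,0,0.08],"jaw":-1},{"rot":[0,0,0],"travel":[-0.11,-0.01,0.12],"jaw":-1},{"rot":[0,0,0],"travel":[-0.08,-0.02,0.14],"jaw":-1},{"rot":[0,0,0],"travel":[-0.03,-0.02,0.14],"jaw":-1}]' 
python3 -m jog '[{"rot":[0,0,0],"travel":[0,0,0.14],"jaw":-1},{"rot":[0,0,0],"travel":[0,0,0.11],"jaw":-1},{"rot":[0,0,0],"travel":[0,0,0.07],"jaw":-1},{"rot":[0,0,0],"travel":[0,0,0.03],"jaw":-1},{"rot":[0,0,0],"travel":[0,0,0],"jaw":-1},{"rot":[0,0,0],"travel":[0,0,0],"jaw":-1}]'
python3 - <<'E'
from h import *
s,M=info()
im=ctrl.get_image('wrist'); cv2.imwrite('pics/w3.png',im[...,::-1])
cv2.imwrite('pics/s3.png',ctrl.get_image('side')[...,::-1])
c=cam('wrist',s); np.savez('w3.npz',p=s['position'],r=s['tool_rot'])
h=cv2.cvtColor(im[...,::-1].copy(),cv2.COLOR_BGR2HSV)
m=(((h[...,0]<5)|(h[...,0]>174))&(h[...,1]>200)&(h[...,2]>130)).astype(np.uint8)
k,l,st,ce=cv2.connectedComponentsWithStats(m)
for i in range(1,k):
    if st[i,4]>100: print(st[i],ce[i],onz(c,ce[i],.144))
E
```

```text
time: 7.8
position: [0.5861, -0.1977, 0.3243]
tool_rot: [1.1, 1.271, -1.095]
ft_force: [0.6, -0.6, -0.1]
grip_width: 0.997
time: 8.4
position: [0.6009, -0.2986, 0.3206]
tool_rot: [1.099, 1.277, -1.098]
ft_force: [0.1, 1.2, 0.1]
grip_width: 1.001
t 8.40 pos [ 0.6009 -0.2986  0.3206] f [0.12 1.19 0.14] w 1.001 yawY 8.57 tilt [0.   0.07] q [-0.05  0.39  0.67  1.25 -0.24  1.58  0.73]
[388  69  21  20 339] [397.8555  78.4779] [ 0.7196 -0.1868  0.144 ]
[ 236  130   41   43 1371] [256.0715 151.0438] [ 0.5966 -0.2752  0.144 ]
```

View pics/w3.png

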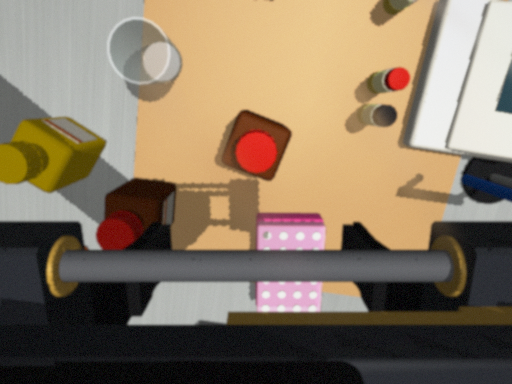

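View pics/s3.png

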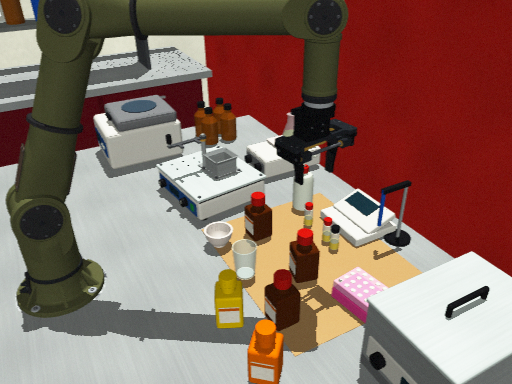

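```bash
python3 -m jog '[{"rot":[0,0,0],"travel":[0.06,-0.004,-0.037],"jaw":-1},{"rot":[0,0,0],"travel":[0.1,0,-0.037],"jaw":-1},{"rot":[0,0,0],"travel":[0.13,0,0],"jaw":-1},{"rot":[0,0,0],"travel":[0.13,0,0],"jaw":-1},{"rot":[0,0,0],"travel":[0.13,0,0],"jaw":-1},{"rot":[0,0,0],"travel":[0.09,0,0],"jaw":-0.6},{"rot":[0,0,0],"travel":[0.05,0,0],"jaw":-0.3},{"rot":[0,0,0],"travel":[0,0,0],"jaw":-0.3}]' 25
python3 -m jog '[{"rot":[0,0,0],"travel":[0,0,0],"jaw":0.3},{"rot":[0,0,0],"travel":[0,0,0],"jaw":1},{"rot":[0,0,0],"travel":[0,0,0],"jaw":1},{"rot":[0,0,0],"travel":[0,0,0],"jaw":1},{"rot":[0,0,0],"travel":[0,0,0],"jaw":1},{"rot":[0,0,0],"travel":[0,0,0],"jaw":1}]' 25
python3 -m jog '[{"rot":[0,0,0],"travel":[0,0,0],"jaw":1},{"rot":[0,0,0],"travel":[-0.02,0,0],"jaw":1},{"rot":[0,0,0],"travel":[-0.03,0,0],"jaw":1},{"rot":[0,0,0],"travel":[-0.03,0,0],"jaw":1},{"rot":[0,0,0],"travel":[-0.02,0,0],"jaw":1},{"rot":[0,0,0],"travel":[0,0,0],"jaw":1},{"rot":[0,0,0],"travel":[0,0,0],"jaw":1}]' 
python3 -m jog '[{"rot":[0,0,0],"travel":[0,0,0],"jaw":1}]'
python3 -m jog '[{"rot":[0,0,0],"travel":[0,0,0],"jaw":1}]'
python3 -m jog '[{"rot":[0,0,0],"travel":[0,0,0],"jaw":1}]'
```

```text
time: 9.3
position: [0.5953, -0.2763, 0.1118]
tool_rot: [1.098, 1.28, -1.099]
ft_force: [0.4, -0.4, 0.1]
grip_width: 0.809
time: 9.9
position: [0.597, -0.2786, 0.115]
tool_rot: [1.1, 1.273, -1.098]
ft_force: [1.3, -0.0, 5.1]
grip_width: 0.476
time: 10.6
position: [0.596, -0.2782, 0.1437]
tool_rot: [1.099, 1.276, -1.099]
ft_force: [0.7, 0.2, -0.9]
grip_width: 0.478
time: 10.7
position: [0.5958, -0.278, 0.1432]
tool_rot: [1.099, 1.276, -1.099]
ft_force: [-0.7, 0.4, -2.0]
grip_width: 0.474
time: 10.8
position: [0.5958, -0.278, 0.1431]
tool_rot: [1.099, 1.277, -1.1]
ft_force: [-0.0, -0.7, -0.7]
grip_width: 0.478
time: 10.9
position: [0.5959, -0.2781, 0.1433]
tool_rot: [1.099, 1.276, -1.1]
ft_force: [-0.2, 0.6, -0.3]
grip_width: 0.475
```

```bash
python3 -m jog '[{"rot":[0,0,0],"travel":[0.03,0,0],"jaw":1},{"rot":[0,0,0],"travel":[0.03,0,0],"jaw":1},{"rot":[0,0,0],"travel":[0.02,0,0],"jaw":1},{"rot":[0,0,0],"travel":[0.01,0,0],"jaw":1},{"rot":[0,0,0],"travel":[0.006,0,0],"jaw":1},{"rot":[0,0,0],"travel":[0.002,0,0],"jaw":1},{"rot":[0,0,0],"travel":[0,0,0],"jaw":1}]' 
python3 -m jog '[{"rot":[0,0,0],"travel":[0,0,0],"jaw":0.3},{"rot":[0,0,0],"travel":[0,0,0],"jaw":-0.3},{"rot":[0,0,0],"travel":[0,0,0],"jaw":-1},{"rot":[0,0,0],"travel":[0,0,0],"jaw":-1},{"rot":[0,0,0],"travel":[0,0,0],"jaw":-1},{"rot":[0,0,0],"travel":[0,0,0],"jaw":-1}]'
python3 - <<'E'
from h import *
go([.462,-.415,.32])
E
```

```text
time: 11.6
position: [0.5958, -0.2784, 0.115]
tool_rot: [1.099, 1.276, -1.099]
ft_force: [-2.8, 1.2, 4.7]
grip_width: 0.473
time: 12.2
position: [0.5961, -0.2782, 0.1141]
tool_rot: [1.099, 1.276, -1.099]
ft_force: [-0.5, -0.3, -0.4]
grip_width: 0.847
t 12.20 pos [ 0.5961 -0.2782  0.1141] f [-0.5  -0.26 -0.41] w 0.847 yawY 8.49 tilt [ 0.01 -0.  ] q [-0.08  0.46  0.63  1.58 -0.28  1.19  0.75]
travel units now [-0.6864 -0.5094  0.385 ]
```

```bash
python3 -m jog '[{"rot":[0,0,0],"travel":[-0.04,0,0],"jaw":-1},{"rot":[0,0,0],"travel":[-0.12,0,0],"jaw":-1},{"rot":[0,0,0],"travel":[-0.14,0,0],"jaw":-1},{"rot":[0,0,0],"travel":[-0.14,0,0],"jaw":-1},{"rot":[0,0,0],"travel":[-0.1,-0.07,0.055],"jaw":-1},{"rot":[0,0,0],"travel":[-0.08,-0.1,0.075],"jaw":-1},{"rot":[0,0,0],"travel":[-0.06,-0.11,0.085],"jaw":-1},{"rot":[0,0,0],"travel":[0,-0.1,0.08],"jaw":-1}]' 
python3 -m jog '[{"rot":[0,0,0],"travel":[0,-0.08,0.06],"jaw":-1},{"rot":[0,0,0],"travel":[0,-0.05,0.03],"jaw":-1},{"rot":[0,0,0],"travel":[0,0,0],"jaw":-1},{"rot":[0,0,0],"travel":[0,0,0],"jaw":-1},{"rot":[0,0,0],"travel":[0,0,0],"jaw":-1}]'
python3 - <<'E'
from h import *
s,M=info()
im=ctrl.get_image('wrist'); cv2.imwrite('pics/w4.png',im[...,::-1])
c=cam('wrist',s); np.savez('w4.npz',p=s['position'],r=s['tool_rot'])
h=cv2.cvtColor(im[...,::-1].copy(),cv2.COLOR_BGR2HSV)
m=(((h[...,0]<5)|(h[...,0]>174))&(h[...,1]>200)&(h[...,2]>130)).astype(np.uint8)
k,l,st,ce=cv2.connectedComponentsWithStats(m)
for i in range(1,k):
    if st[i,4]>100: print(st[i],ce[i],onz(c,ce[i],.144)); u,v=map(int,ce[i])
    
cv2.imwrite('pics/w4c.png',cv2.resize(im[v-60:v+60,u-60:u+60,::-1],None,fx=5,fy=5,interpolation=cv2.INTER_CUBIC)); print(u,v)
E
```

```text
time: 13.0
position: [0.4956, -0.3851, 0.3228]
tool_rot: [1.099, 1.269, -1.098]
ft_force: [0.8, -0.3, -0.4]
grip_width: 1.0
time: 13.5
position: [0.464, -0.4129, 0.3179]
tool_rot: [1.097, 1.278, -1.096]
ft_force: [0.5, 1.1, 0.1]
grip_width: 0.999
t 13.50 pos [ 0.464  -0.4129  0.3179] f [0.52 1.09 0.07] w 0.999 yawY 8.72 tilt [0.02 0.07] q [ 0.09  0.28  0.75  1.4  -0.19  1.54  0.98]
[ 396   30   44   47 1576] [417.6352  51.981 ] [ 0.5936 -0.2757  0.144 ]
[ 237  127   42   44 1383] [257.5907 148.8937] [ 0.4608 -0.3869  0.144 ]
257 148
```

View pics/w4.png

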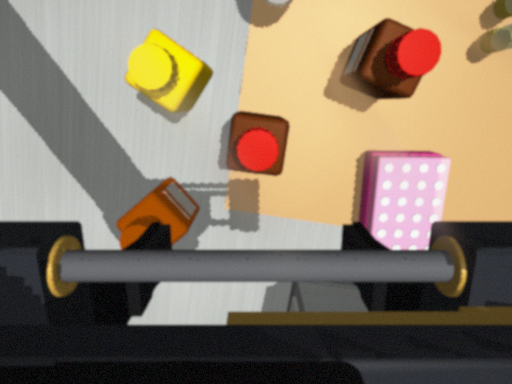

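View pics/w4c.png

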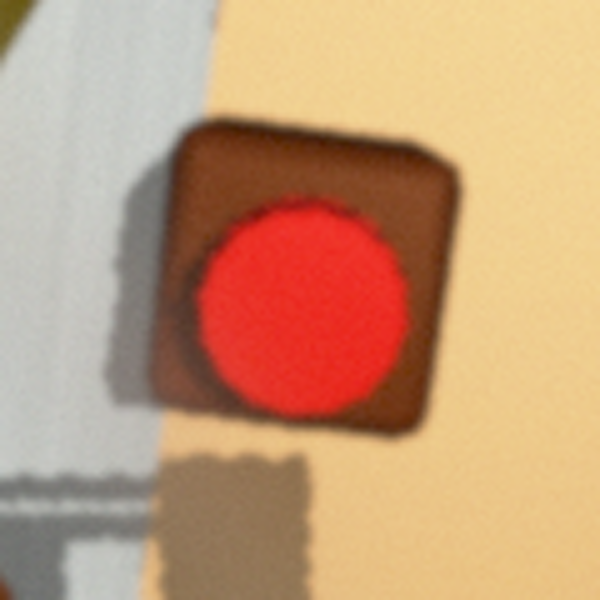

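Run:
```python
from h import *
d=np.load('w4.npz'); c=cam('wrist',{'position':d['p'],'tool_rot':d['r']})
f=lambda x,y:(x/5+197-.4,y/5+88-.4)
for n,p in (('T',((215,120),(410,145))),('R',((458,200),(430,410))),('L',((178,160),(155,390))),('B',((190,407),(390,436)))):
    q=[onz(c,f(*x),.097) for x in p]; v=q[1]-q[0]; print(n,q[0][:2],q[1][:2],np.degrees(np.arctan2(v[1],v[0])))
go([.461,-.388,.112])
```

```text
T [ 0.4361 -0.3553] [ 0.4794 -0.3541] 1.5987731992766683
R [ 0.492  -0.3643] [ 0.494 -0.412] -87.64558546317353
L [ 0.4292 -0.3651] [ 0.4309 -0.417 ] -88.10564607439328
B [ 0.4394 -0.4197] [ 0.4859 -0.4194] 0.32700273394500107
t 13.55 pos [ 0.4638 -0.413   0.3179] f [-0.44  0.23 -2.01] w 1.001 yawY 8.72 tilt [0.   0.05] q [ 0.09  0.28  0.75  1.4  -0.19  1.54  0.98]
travel units now [ 0.6863  0.0032 -0.0833]
```

```bash
python3 -m jog '[{"rot":[0,0,0],"travel":[0.06,0.003,-0.04],"jaw":-1},{"rot":[0,0,0],"travel":[0.1,0,-0.043],"jaw":-1},{"rot":[0,0,0],"travel":[0.13,0,0],"jaw":-1},{"rot":[0,0,0],"travel":[0.13,0,0],"jaw":-1},{"rot":[0,0,0],"travel":[0.12,0,0],"jaw":-1},{"rot":[0,0,0],"travel":[0.09,0,0],"jaw":-0.6},{"rot":[0,0,0],"travel":[0.05,0,0],"jaw":-0.3},{"rot":[0,0,0],"travel":[0,0,0],"jaw":-0.3}]' 35
python3 -m jog '[{"rot":[0,0,0],"travel":[0,0,0],"jaw":0.3},{"rot":[0,0,0],"travel":[0,0,0],"jaw":1},{"rot":[0,0,0],"travel":[0,0,0],"jaw":1},{"rot":[0,0,0],"travel":[0,0,0],"jaw":1},{"rot":[0,0,0],"travel":[0,0,0],"jaw":1},{"rot":[0,0,0],"travel":[0,0,0],"jaw":1}]' 35
python3 -m jog '[{"rot":[0,0,0],"travel":[0,0,0],"jaw":1},{"rot":[0,0,0],"travel":[-0.02,0,0],"jaw":1},{"rot":[0,0,0],"travel":[-0.03,0,0],"jaw":1},{"rot":[0,0,0],"travel":[-0.03,0,0],"jaw":1},{"rot":[0,0,0],"travel":[-0.02,0,0],"jaw":1},{"rot":[0,0,0],"travel":[0,0,0],"jaw":1},{"rot":[0,0,0],"travel":[0,0,0],"jaw":1}]' 
python3 -m jog '[{"rot":[0,0,0],"travel":[0,0,0],"jaw":1}]'
python3 -m jog '[{"rot":[0,0,0],"travel":[0,0,0],"jaw":1}]'
python3 -m jog '[{"rot":[0,0,0],"travel":[0,0,0],"jaw":1}]'
```

```text
time: 14.35
position: [0.4588, -0.3884, 0.1121]
tool_rot: [1.098, 1.281, -1.099]
ft_force: [-0.2, 0.6, -0.6]
grip_width: 0.806
time: 14.95
position: [0.4603, -0.3907, 0.1156]
tool_rot: [1.099, 1.273, -1.098]
ft_force: [1.1, 1.2, 5.1]
grip_width: 0.472
time: 15.65
position: [0.4589, -0.3902, 0.1443]
tool_rot: [1.099, 1.276, -1.099]
ft_force: [-0.4, 0.3, -4.2]
grip_width: 0.475
time: 15.75
position: [0.4587, -0.39, 0.1438]
tool_rot: [1.099, 1.277, -1.099]
ft_force: [0.0, -0.0, -4.8]
grip_width: 0.478
time: 15.85
position: [0.4588, -0.39, 0.1438]
tool_rot: [1.099, 1.277, -1.099]
ft_force: [0.1, -0.7, -4.8]
grip_width: 0.475
time: 15.95
position: [0.4588, -0.3901, 0.1439]
tool_rot: [1.099, 1.276, -1.099]
ft_force: [0.3, -0.9, -4.1]
grip_width: 0.472
```

```bash
python3 -m jog '[{"rot":[0,0,0],"travel":[-0.05,0,0],"jaw":1},{"rot":[0,0,0],"travel":[-0.1,0,0],"jaw":1},{"rot":[0,0,0],"travel":[-0.12,0,0],"jaw":1},{"rot":[0,0,0],"travel":[-0.12,0,0],"jaw":1},{"rot":[-0.4,0,0],"travel":[-0.1,0,0],"jaw":1},{"rot":[-0.5,0,0],"travel":[-0.08,0,0],"jaw":1},{"rot":[-0.4,0,0],"travel":[-0.05,0,0],"jaw":1},{"rot":[0,0,0],"travel":[0,0,0],"jaw":1}]'
python3 - <<'E'
from h import *
go([.5825,.10,.33],15.)
E
```

```text
time: 16.75
position: [0.4596, -0.3915, 0.334]
tool_rot: [1.014, 1.315, -1.013]
ft_force: [-0.4, -0.0, -4.9]
grip_width: 0.471
t 16.75 pos [ 0.4596 -0.3915  0.334 ] f [-0.38 -0.05 -4.88] w 0.471 yawY 14.97 tilt [ 0.28 -0.19] q [ 0.06  0.22  0.74  1.42 -0.15  1.56  1.04]
travel units now [ 0.01    0.8191 -1.477 ]
turn about tool x units -0.005419453265631091 (half-turn alt) 35.99458054673437
travel units after turn [ 0.0132  0.8198 -1.4766]
ideal leftover rotvec tool units [-0.0055  0.0504 -0.045 ]
```

```bash
python3 -m jog '[{"rot":[0,0,0],"travel":[0,0.03,-0.06],"jaw":1},{"rot":[0,0,0],"travel":[0,0.05,-0.1],"jaw":1},{"rot":[0,0,0],"travel":[0,0.07,-0.125],"jaw":1},{"rot":[0,0,0],"travel":[0,0.07,-0.125],"jaw":1},{"rot":[0,0,0],"travel":[0,0.07,-0.125],"jaw":1},{"rot":[0,0,0],"travel":[0,0.07,-0.125],"jaw":1},{"rot":[0,0,0],"travel":[0,0.07,-0.125],"jaw":1},{"rot":[0,0,0],"travel":[0,0.07,-0.125],"jaw":1}]' 
python3 -m jog '[{"rot":[0,0,0],"travel":[0,0.07,-0.125],"jaw":1},{"rot":[0,0,0],"travel":[0,0.07,-0.125],"jaw":1},{"rot":[0,0,0],"travel":[0,0.07,-0.125],"jaw":1},{"rot":[0,0,0],"travel":[0,0.05,-0.09],"jaw":1},{"rot":[0,0,0],"travel":[0,0.04,-0.07],"jaw":1},{"rot":[0,0,0],"travel":[0,0.02,-0.03],"jaw":1},{"rot":[0,0,0],"travel":[0,0.0,0],"jaw":1},{"rot":[0,0,0],"travel":[0,0,0],"jaw":1}]'
python3 - <<'E'
from h import *
s,M=info()
im=ctrl.get_image('wrist'); cv2.imwrite('pics/w5.png',im[...,::-1])
cv2.imwrite('pics/s5.png',ctrl.get_image('side')[...,::-1])
cv2.imwrite('pics/c5.png',ctrl.get_image('scene')[...,::-1])
np.savez('w5.npz',p=s['position'],r=s['tool_rot'])
E
```

```text
time: 17.55
position: [0.5329, -0.0862, 0.3298]
tool_rot: [1.015, 1.322, -1.016]
ft_force: [0.5, -0.6, -4.4]
grip_width: 0.473
time: 18.35
position: [0.582, 0.0987, 0.33]
tool_rot: [1.015, 1.32, -1.017]
ft_force: [-0.1, -0.6, -5.0]
grip_width: 0.474
t 18.35 pos [0.582  0.0987 0.33  ] f [-0.07 -0.56 -4.97] w 0.474 yawY 14.86 tilt [-0.04 -0.1 ] q [-0.52  0.17  0.35  1.44 -0.06  1.55  0.09]
```

View pics/w5.png

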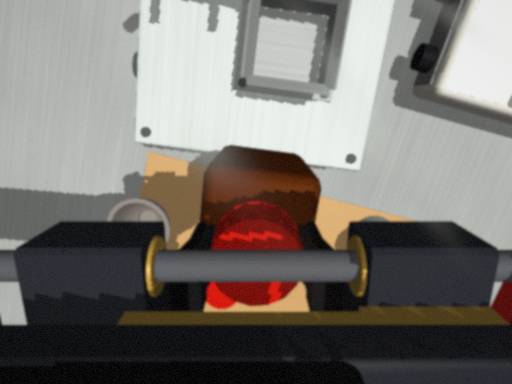

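View pics/s5.png

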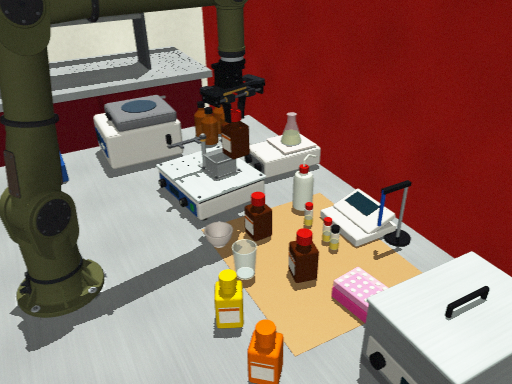

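View pics/c5.png

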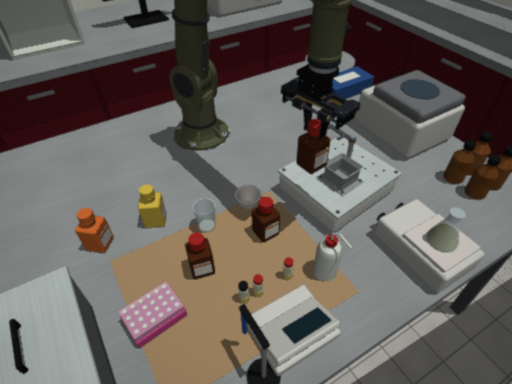

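Run:
```python
import cv2
a=cv2.imread("pics/w5.png")
cv2.imwrite("pics/w5c.png",cv2.resize(a[0:115,225:365],None,fx=5.2,fy=5.2,interpolation=cv2.INTER_CUBIC))
cv2.imwrite("pics/w5d.png",cv2.resize(a[130:240,190:335],None,fx=5,fy=5,interpolation=cv2.INTER_CUBIC))
```

```text
(no output)
```

View pics/w5c.png

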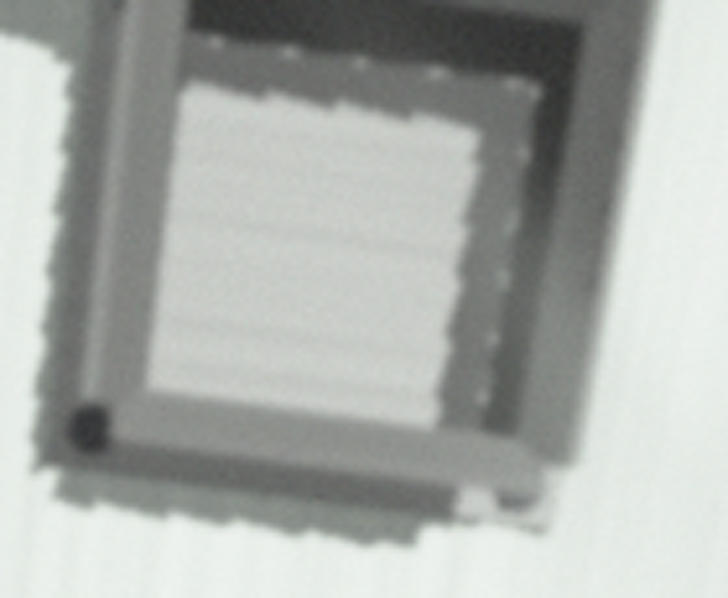

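View pics/w5d.png

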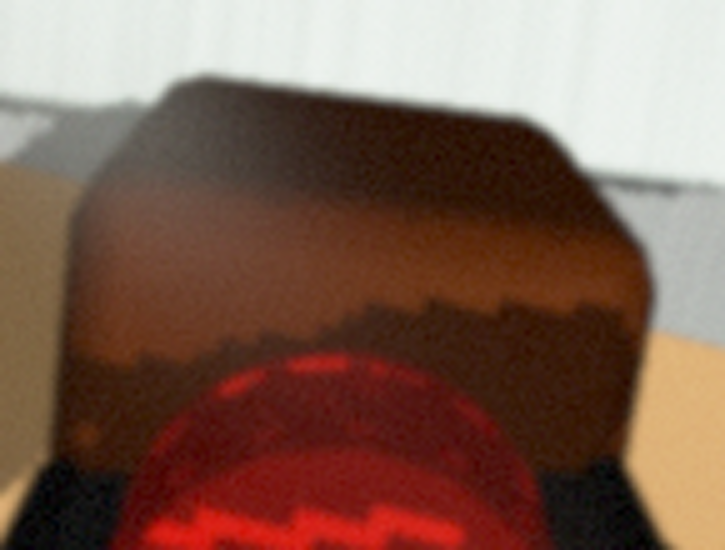

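Run:
```python
from h import *
d=np.load('w5.npz'); c=cam('wrist',{'position':d['p'],'tool_rot':d['r']})
f=lambda x,y:(x/5.2+225-.4,y/5.2-.4)
a=np.radians(8.2); ex=np.array([np.cos(a),np.sin(a),0]); ey=np.array([-ex[1],ex[0],0]); P0=np.array([.5825,.23,0])
for n,p,z,e,o in (('lipL',((120,0),(88,405)),.155,ex,-.046),('lipR',((655,0),(577,455)),.155,ex,.046),('lipB',((110,440),(540,490)),.155,ey,-.046),('inL',((185,30),(148,390)),.143,ex,-.036),('inR',((582,20),(520,430)),.143,ex,.036),('inB',((150,390),(495,435)),.143,ey,-.036)):
    q=[onz(c,f(*x),z) for x in p]; v=q[1]-q[0]; print(n,[round(1e3*((x-P0)@e-o),1) for x in q],'yaw',np.degrees(np.arctan2(v[1],v[0])))
g=lambda x,y:(x/5+190-.4,y/5+130-.4)
q=[onz(c,g(*x),.2155+.003) for x in ((215,78),(520,120))]; v=q[1]-q[0]; print('bottle far bottom edge',q,np.linalg.norm(v),np.degrees(np.arctan2(v[1],v[0])), ((q[0]+q[1])/2-d['p'])@ey)
# bottle in scene/side: cap
```

```text
lipL [np.float64(-0.1), np.float64(1.4)] yaw -80.50687671858613
lipR [np.float64(-0.6), np.float64(-0.8)] yaw -81.96914803921133
lipB [np.float64(1.4), np.float64(1.8)] yaw 8.521426292241824
inL [np.float64(1.4), np.float64(1.7)] yaw -81.44942016221461
inR [np.float64(-0.3), np.float64(0.3)] yaw -81.26800852132624
inB [np.float64(1.7), np.float64(1.3)] yaw 7.807100715291389
bottle far bottom edge [array([0.5534, 0.1293, 0.2185]), array([0.6029, 0.1354, 0.2185])] 0.04984712247815941 7.032111308026569 0.03392279306350514
```

Run:
```python
from h import *
go([.5828,.2308,.29],15.6)
```

```text
t 18.50 pos [0.5821 0.0985 0.3306] f [-0.33 -0.54 -4.05] w 0.473 yawY 14.81 tilt [ 0.02 -0.03] q [-0.52  0.16  0.35  1.44 -0.06  1.55  0.09]
travel units now [ 0.135   0.115  -0.4258]
turn about tool x units -0.15880677337456744 (half-turn alt) 35.841193226625435
travel units after turn [ 0.1352  0.1209 -0.4241]
ideal leftover rotvec tool units [-0.1588  0.0063 -0.0028]
```

```bash
python3 -m jog '[{"rot":[-0.16,0,0],"travel":[0,0.0,0],"jaw":1},{"rot":[0,0,0],"travel":[0,0.02,-0.06],"jaw":1},{"rot":[0,0,0],"travel":[0,0.031,-0.11],"jaw":1},{"rot":[0,0,0],"travel":[0,0.03,-0.11],"jaw":1},{"rot":[0,0,0],"travel":[0.02,0.02,-0.08],"jaw":1},{"rot":[0,0,0],"travel":[0.055,0.015,-0.044],"jaw":1},{"rot":[0,0,0],"travel":[0.06,0.005,-0.02],"jaw":1},{"rot":[0,0,0],"travel":[0,0,0],"jaw":1}]' 
python3 -m jog '[{"rot":[0,0,0],"travel":[0,0.0,0],"jaw":1},{"rot":[0,0,0],"travel":[0,0.0,0],"jaw":1}]'
python3 - <<'E'
from h import *
go([.5828,.2308,.2128],15.6)
cv2.imwrite('pics/s6.png',cv2.resize(ctrl.get_image('side')[80:220,140:300,::-1],None,fx=4,fy=4,interpolation=cv2.INTER_CUBIC))
cv2.imwrite('pics/c6.png',cv2.resize(ctrl.get_image('scene')[70:220,270:410,::-1],None,fx=4,fy=4,interpolation=cv2.INTER_CUBIC))
E
```

```text
time: 19.3
position: [0.5806, 0.2327, 0.2855]
tool_rot: [0.998, 1.331, -1.009]
ft_force: [-0.4, -0.7, -3.9]
grip_width: 0.472
time: 19.5
position: [0.5833, 0.2314, 0.2908]
tool_rot: [1.006, 1.325, -1.004]
ft_force: [0.6, 0.3, -3.3]
grip_width: 0.48
t 19.50 pos [0.5833 0.2314 0.2908] f [ 0.59  0.29 -3.26] w 0.480 yawY 15.67 tilt [ 0.1 -0. ] q [-0.64  0.25  0.27  1.42 -0.07  1.48 -0.1 ]
travel units now [ 0.2601 -0.0026  0.0015]
turn about tool x units 0.013812071283444994 (half-turn alt) -35.98618792871655
travel units after turn [ 0.2601 -0.0021  0.0016]
ideal leftover rotvec tool units [ 0.0138  0.0057 -0.0189]
```

View pics/s6.png

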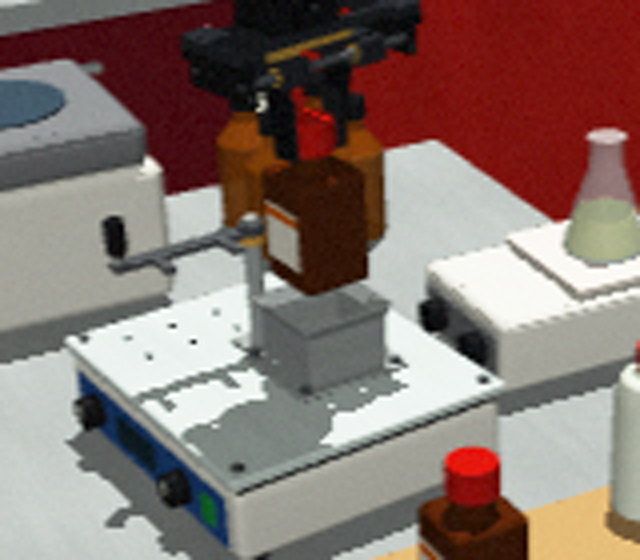

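View pics/c6.png

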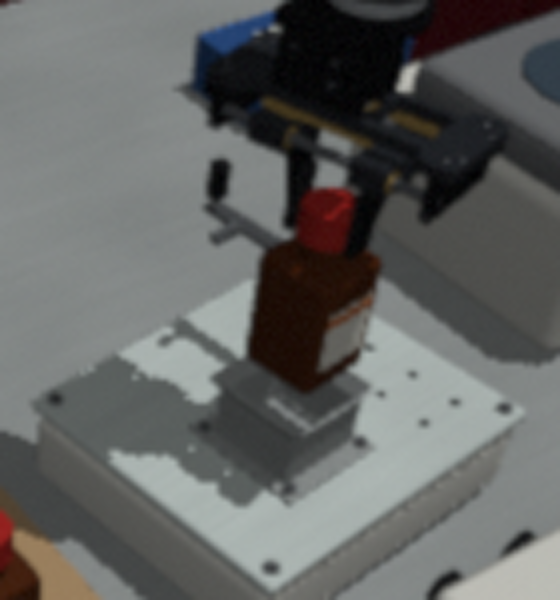

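```bash
python3 -m jog '[{"rot":[0,0,0],"travel":[0.02,0,0.001],"jaw":1},{"rot":[0,0,0],"travel":[0.03,0,0],"jaw":1},{"rot":[0,0,0],"travel":[0.03,0,0],"jaw":1},{"rot":[0,0,0],"travel":[0.02,0,0],"jaw":1},{"rot":[0,0,0],"travel":[0.01,0,0],"jaw":1},{"rot":[0,0,0],"travel":[0,0,0],"jaw":1}]' 
python3 -m jog '[{"rot":[0,0,0],"travel":[0.02,0,0],"jaw":1},{"rot":[0,0,0],"travel":[0.02,0,0],"jaw":1},{"rot":[0,0,0],"travel":[0.02,0,0],"jaw":1},{"rot":[0,0,0],"travel":[0.01,0,0],"jaw":1},{"rot":[0,0,0],"travel":[0,0,0],"jaw":1}]'
```

```text
time: 20.2
position: [0.5822, 0.2323, 0.2559]
tool_rot: [1.003, 1.327, -1.005]
ft_force: [-0.2, -1.0, -5.2]
grip_width: 0.474
time: 20.7
position: [0.5822, 0.2325, 0.2349]
tool_rot: [1.003, 1.327, -1.005]
ft_force: [-0.4, -1.4, -4.6]
grip_width: 0.471
```

```bash
python3 -m jog '[{"rot":[0,0,0],"travel":[0.02,0,0],"jaw":1},{"rot":[0,0,0],"travel":[0.02,0,0],"jaw":1},{"rot":[0,0,0],"travel":[0.01,0,0],"jaw":1},{"rot":[0,0,0],"travel":[0.006,0,0],"jaw":1},{"rot":[0,0,0],"travel":[0,0,0],"jaw":1}]' 
python3 -m jog '[{"rot":[0,0,0],"travel":[0.006,0,0],"jaw":1},{"rot":[0,0,0],"travel":[0.006,0,0],"jaw":1},{"rot":[0,0,0],"travel":[0.003,0,0],"jaw":1},{"rot":[0,0,0],"travel":[0,0,0],"jaw":1},{"rot":[0,0,0],"travel":[0,0,0],"jaw":1}]'
```

```text
time: 21.2
position: [0.5823, 0.2326, 0.2185]
tool_rot: [1.004, 1.327, -1.004]
ft_force: [0.7, -2.2, -4.4]
grip_width: 0.479
time: 21.7
position: [0.5826, 0.2327, 0.2145]
tool_rot: [1.004, 1.327, -1.004]
ft_force: [0.2, -2.4, -3.8]
grip_width: 0.478
```

```bash
python3 -m jog '[{"rot":[0,0,0],"travel":[0,0,0.005],"jaw":1},{"rot":[0,0,0],"travel":[0.005,0,0],"jaw":1},{"rot":[0,0,0],"travel":[0.004,0,0],"jaw":1},{"rot":[0,0,0],"travel":[0,0,0],"jaw":1},{"rot":[0,0,0],"travel":[0,0,0],"jaw":1}]'
python3 -m jog '[{"rot":[0,0,0],"travel":[0.003,0,0],"jaw":1},{"rot":[0,0,0],"travel":[0,0,0],"jaw":1},{"rot":[0,0,0],"travel":[0,0,0],"jaw":1}]'
```

```text
time: 22.2
position: [0.5834, 0.2314, 0.2135]
tool_rot: [1.005, 1.326, -1.002]
ft_force: [-1.5, -2.7, 6.2]
grip_width: 0.474
time: 22.5
position: [0.5835, 0.2314, 0.2135]
tool_rot: [1.006, 1.326, -1.002]
ft_force: [-1.9, -4.0, 8.1]
grip_width: 0.472
```

```bash
python3 -m jog '[{"rot":[0,0,0],"travel":[-0.006,0,0],"jaw":1},{"rot":[0,0,0],"travel":[0,0,0],"jaw":0},{"rot":[0,0,0],"travel":[0,0,0],"jaw":-0.6},{"rot":[0,0,0],"travel":[0,0,0],"jaw":-0.6},{"rot":[0,0,0],"travel":[0,0,0],"jaw":-0.6},{"rot":[0,0,0],"travel":[0,0,0],"jaw":-0.6}]' 10
python3 -m jog '[{"rot":[0,0,0],"travel":[-0.02,0,0],"jaw":-0.6},{"rot":[0,0,0],"travel":[-0.07,0,0],"jaw":-0.6},{"rot":[0,0,0],"travel":[-0.12,0,0],"jaw":-0.6},{"rot":[0,0,0],"travel":[-0.12,0,0],"jaw":-0.6},{"rot":[0,0,0],"travel":[-0.06,0,0],"jaw":-0.6},{"rot":[0,0,0],"travel":[0,0,0],"jaw":-0.6}]'
python3 - <<'E'
from h import *
go([.43,.245,.33])
cv2.imwrite('pics/s7.png',cv2.resize(ctrl.get_image('side')[80:220,140:300,::-1],None,fx=4,fy=4,interpolation=cv2.INTER_CUBIC))
cv2.imwrite('pics/c7.png',cv2.resize(ctrl.get_image('scene')[70:220,270:410,::-1],None,fx=4,fy=4,interpolation=cv2.INTER_CUBIC))
E
```

```text
time: 23.1
position: [0.5827, 0.2316, 0.2124]
tool_rot: [1.003, 1.328, -1.004]
ft_force: [0.2, 0.0, 0.1]
grip_width: 0.759
time: 23.7
position: [0.5843, 0.2318, 0.3338]
tool_rot: [1.009, 1.324, -0.998]
ft_force: [-0.4, 0.4, -0.1]
grip_width: 0.802
t 23.70 pos [0.5843 0.2318 0.3338] f [-0.36  0.38 -0.12] w 0.802 yawY 15.79 tilt [0.35 0.18] q [-0.64  0.24  0.28  1.34 -0.07  1.56 -0.1 ]
travel units now [ 0.0097 -0.4831 -0.1824]
```

View pics/s7.png

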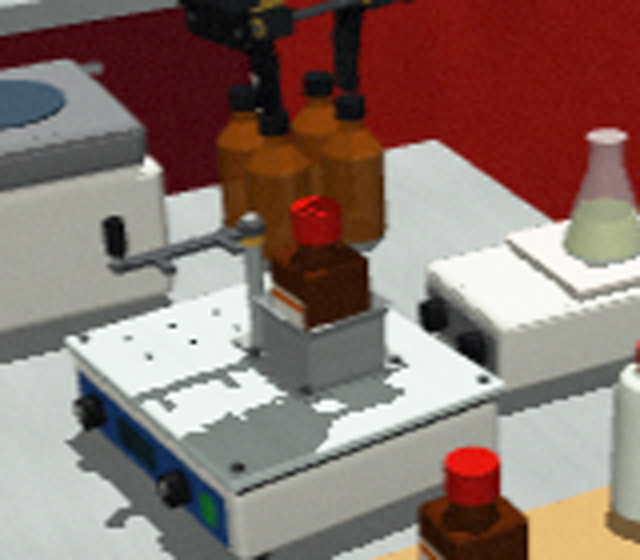

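View pics/c7.png

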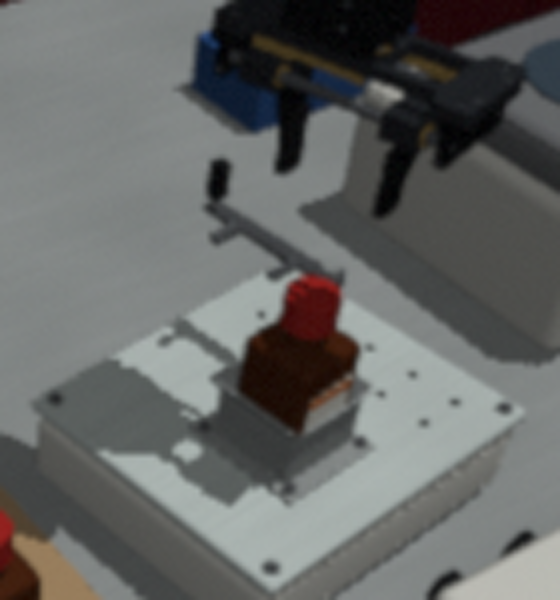

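Run:
```python
from h import *
go([.4215,.2725,.30])
```

```text
t 23.80 pos [0.5829 0.2313 0.3295] f [-1.43 -0.59 -0.99] w 0.799 yawY 15.79 tilt [0.01 0.01] q [-0.64  0.25  0.28  1.35 -0.07  1.56 -0.1 ]
travel units now [ 0.0983 -0.4803 -0.2784]
```

```bash
python3 -m jog '[{"rot":[0,0,0],"travel":[0,-0.06,-0.03],"jaw":-0.4},{"rot":[0,0,0],"travel":[0,-0.12,-0.07],"jaw":-0.4},{"rot":[0,0,0],"travel":[0,-0.12,-0.07],"jaw":-0.4},{"rot":[0,0,0],"travel":[0.01,-0.1,-0.06],"jaw":-0.4},{"rot":[0,0,0],"travel":[0.03,-0.06,-0.04],"jaw":-0.4},{"rot":[0,0,0],"travel":[0.06,-0.02,-0.008],"jaw":-0.4},{"rot":[0,0,0],"travel":[0,0,0],"jaw":-0.4},{"rot":[0,0,0],"travel":[0,0,0],"jaw":-0.4}]' 8
python3 - <<'E'
from h import *
go([.4215,.2725,.221])
s=ctrl.get_state();c=cam('wrist',s);im=ctrl.get_image('wrist');cv2.imwrite('pics/w8.png',im[...,::-1])
print(proj(c,np.array([.4215,.2725,.248])))
cv2.imwrite('pics/c8.png',cv2.resize(ctrl.get_image('scene')[70:220,270:410,::-1],None,fx=4,fy=4,interpolation=cv2.INTER_CUBIC))
E
```

```text
time: 24.6
position: [0.4215, 0.2718, 0.2987]
tool_rot: [1.002, 1.327, -1.006]
ft_force: [-0.4, 0.6, 0.7]
grip_width: 0.701
t 24.60 pos [0.4215 0.2718 0.2987] f [-0.42  0.59  0.68] w 0.701 yawY 15.78 tilt [-0.09 -0.09] q [-0.8  -0.03  0.17  1.69  0.    1.48 -0.35]
travel units now [ 0.2589  0.0013 -0.0025]
[257.5082 211.4296]
```

View pics/w8.png

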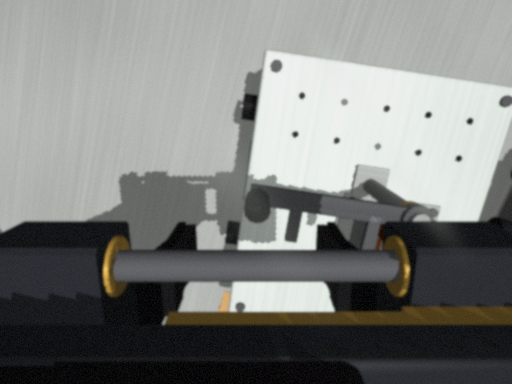

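View pics/c8.png

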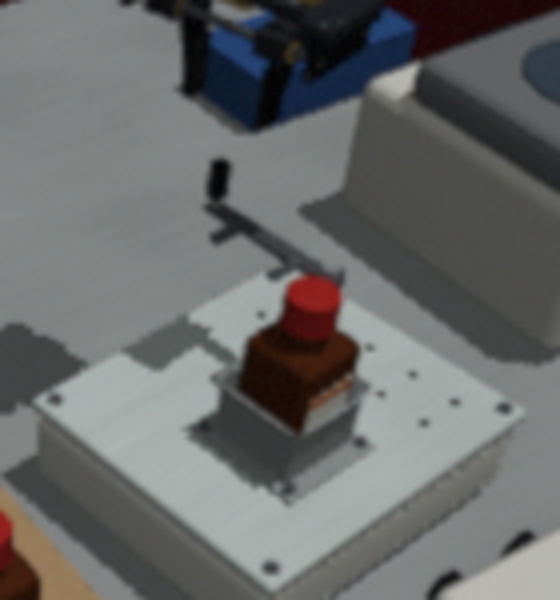

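```bash
python3 -m jog '[{"rot":[0,0,0],"travel":[0.04,0,-0.005],"jaw":-0.3},{"rot":[0,0,0],"travel":[0.08,0,0],"jaw":-0.3},{"rot":[0,0,0],"travel":[0.08,0,0],"jaw":-0.3},{"rot":[0,0,0],"travel":[0.04,0,0],"jaw":-0.3},{"rot":[0,0,0],"travel":[0.016,0,0],"jaw":-0.3},{"rot":[0,0,0],"travel":[0,0,0],"jaw":-0.3}]' 8
python3 - <<'E'
from h import *
go([.4215,.2725,.221])
E
```

```text
time: 25.3
position: [0.4213, 0.2737, 0.2226]
tool_rot: [1.004, 1.327, -1.004]
ft_force: [-0.0, 0.3, 0.0]
grip_width: 0.651
t 25.30 pos [0.4213 0.2737 0.2226] f [-0.05  0.3   0.04] w 0.651 yawY 15.78 tilt [-0.02 -0.02] q [-0.79  0.    0.17  1.81 -0.    1.32 -0.35]
travel units now [ 0.0054 -0.0006  0.0041]
```

```bash
python3 -m jog '[{"rot":[0,0,0],"travel":[0,0,0],"jaw":0.2},{"rot":[0,0,0],"travel":[0,0,0],"jaw":0.5},{"rot":[0,0,0],"travel":[0,0,0],"jaw":0.7},{"rot":[0,0,0],"travel":[0,0,0],"jaw":0.9},{"rot":[0,0,0],"travel":[0,0,0],"jaw":0.9},{"rot":[0,0,0],"travel":[0,0,0],"jaw":0.9},{"rot":[0,0,0],"travel":[0,0,0],"jaw":0.9}]' 8
python3 - <<'E'
from h import *
s,M=info()
p=np.array(s['position']); piv=np.array([.544,.2877]); r=p[:2]-piv; print(np.linalg.norm(r),np.degrees(np.arctan2(r[1],r[0])))
a0=np.arctan2(r[1],r[0])%(2*np.pi); a1=np.radians(278.4); P=p.copy(); P[:2]=piv+.125*np.array([np.cos(a0),np.sin(a0)]); prev=P
for a in np.linspace(a0,a1,19)[1:]:
    Q=P.copy(); Q[:2]=piv+.125*np.array([np.cos(a),np.sin(a)]); print(np.round(M.T@(Q-prev)/.3,3),Q[:2]); prev=Q
E
```

```text
time: 26.0
position: [0.4214, 0.2739, 0.223]
tool_rot: [1.004, 1.327, -1.003]
ft_force: [-0.5, 0.2, 0.3]
grip_width: 0.204
t 26.00 pos [0.4214 0.2739 0.223 ] f [-0.5   0.2   0.28] w 0.204 yawY 15.79 tilt [0.03 0.02] q [-0.79  0.    0.16  1.81 -0.    1.32 -0.35]
0.12336049865174475 -173.58183368953263
[-0.    -0.004  0.037] [0.4215 0.2627]
[-0.    -0.001  0.037] [0.4242 0.2519]
[-0.     0.002  0.037] [0.4279 0.2414]
[-0.     0.005  0.037] [0.4325 0.2312]
[-0.     0.009  0.036] [0.438  0.2215]
[0.    0.012 0.035] [0.4443 0.2123]
[0.    0.015 0.034] [0.4514 0.2038]
[0.    0.018 0.033] [0.4592 0.1958]
[0.    0.021 0.031] [0.4677 0.1887]
[0.    0.023 0.029] [0.4769 0.1823]
[0.    0.026 0.027] [0.4865 0.1767]
[0.    0.028 0.024] [0.4966 0.172 ]
[0.    0.03  0.022] [0.5071 0.1683]
[0.    0.032 0.019] [0.5179 0.1654]
[0.    0.034 0.016] [0.5289 0.1636]
[0.    0.035 0.013] [0.54   0.1628]
[0.    0.036 0.01 ] [0.5512 0.1629]
[0.    0.037 0.006] [0.5623 0.164 ]
```

```bash
python3 -m jog '[{"rot":[0,0,0],"travel":[0,-0.002,0.018],"jaw":0.9},{"rot":[0,0,0],"travel":[0,-0.002,0.037],"jaw":0.9},{"rot":[0,0,0],"travel":[0,0.001,0.037],"jaw":0.9},{"rot":[0,0,0],"travel":[0,0.005,0.037],"jaw":0.9},{"rot":[0,0,0],"travel":[0,0.008,0.036],"jaw":0.9},{"rot":[0,0,0],"travel":[0,0.006,0.02],"jaw":0.9},{"rot":[0,0,0],"travel":[0,0,0],"jaw":0.9}]' 8
cat > arc.py <<'E'
from h import *
s,M=info()
p=np.array(s['position']); piv=np.array([.544,.2877]); r=p[:2]-piv; print(np.linalg.norm(r),np.degrees(np.arctan2(r[1],r[0]))%360)
a0=np.arctan2(r[1],r[0])%(2*np.pi); prev=p
for a in np.arange(a0+np.radians(5),np.radians(278.4),np.radians(5)):
    Q=p.copy(); Q[:2]=piv+.125*np.array([np.cos(a),np.sin(a)]); print(np.round(M.T@(Q-prev)/.3,3)[1:],Q[:2],end=' | '); prev=Q
E
python3 arc.py
```

```text
time: 26.7
position: [0.4409, 0.2188, 0.2229]
tool_rot: [1.003, 1.326, -1.009]
ft_force: [-4.3, -3.1, 4.5]
grip_width: 0.2
t 26.70 pos [0.4409 0.2188 0.2229] f [-4.25 -3.13  4.47] w 0.200 yawY 15.63 tilt [-0.12 -0.16] q [-0.74 -0.02  0.22  1.84  0.01  1.33 -0.25]
0.12399589645973152 213.7462859493953
[0.01  0.035] [0.4465 0.2095] | [0.016 0.033] [0.4537 0.2013] | [0.019 0.031] [0.4616 0.1937] | [0.021 0.03 ] [0.4701 0.1869] | [0.024 0.028] [0.4791 0.1808] | [0.026 0.025] [0.4887 0.1756] | [0.028 0.023] [0.4987 0.1712] | [0.03  0.021] [0.509  0.1677] | [0.032 0.018] [0.5196 0.1651] | [0.033 0.015] [0.5304 0.1634] | [0.034 0.012] [0.5413 0.1627] | [0.035 0.009] [0.5522 0.163 ] |
```

```bash
python3 -m jog '[{"rot":[0,0,0],"travel":[0,0.004,0.02],"jaw":0.9},{"rot":[0,0,0],"travel":[0,0.013,0.034],"jaw":0.9},{"rot":[0,0,0],"travel":[0,0.017,0.032],"jaw":0.9},{"rot":[0,0,0],"travel":[0,0.02,0.031],"jaw":0.9},{"rot":[0,0,0],"travel":[0,0.023,0.029],"jaw":0.9},{"rot":[0,0,0],"travel":[0,0.025,0.027],"jaw":0.9},{"rot":[0,0,0],"travel":[0,0.014,0.013],"jaw":0.9},{"rot":[0,0,0],"travel":[0,0,0],"jaw":0.9}]' 8
python3 arc.py
```

```text
time: 27.5
position: [0.49, 0.171, 0.2226]
tool_rot: [1.001, 1.322, -1.014]
ft_force: [-5.6, -10.0, 5.7]
grip_width: 0.2
t 27.50 pos [0.49   0.171  0.2226] f [-5.56 -9.96  5.74] w 0.200 yawY 15.50 tilt [-0.16 -0.45] q [-0.67  0.04  0.29  1.78 -0.01  1.33 -0.11]
0.1285897136573484 245.16186248410145
[0.036 0.013] [0.5016 0.1701] | [0.031 0.02 ] [0.512  0.1669] | [0.032 0.017] [0.5226 0.1645] | [0.033 0.014] [0.5335 0.1631] | [0.035 0.011] [0.5444 0.1627] | [0.035 0.008] [0.5552 0.1632] |
```

Run:
```python
from h import *
from scipy.optimize import least_squares
P=np.array([(.4214,.2739),(.4409,.2188),(.49,.171)])
r=least_squares(lambda c:np.linalg.norm(P-c,axis=1)-.125,[.544,.288]);print(r.x,r.fun)
c=r.x
for a in np.radians([245,250,255,260,265,270,275,278.4]): print(c+.125*np.array([np.cos(a),np.sin(a)]))
```

```text
[0.5468 0.283 ] [ 0.0007 -0.0012  0.0006]
[0.494  0.1698]
[0.504  0.1656]
[0.5144 0.1623]
[0.5251 0.1599]
[0.5359 0.1585]
[0.5468 0.158 ]
[0.5577 0.1585]
[0.565  0.1594]
```

```bash
python3 -m jog '[{"rot":[0,0,0],"travel":[0,-0.005,0.008],"jaw":0.9},{"rot":[0,0,0],"travel":[0,0.018,0.015],"jaw":0.9},{"rot":[0,0,0],"travel":[0,0.02,0.015],"jaw":0.9},{"rot":[0,0,0],"travel":[0,0.03,0.02],"jaw":0.9},{"rot":[0,0,0],"travel":[0,0.02,0.012],"jaw":0.9},{"rot":[0,0,0],"travel":[0,0,0],"jaw":0.9}]' 8
python3 arc.py
```

```text
time: 28.1
position: [0.5207, 0.1599, 0.2225]
tool_rot: [1.003, 1.323, -1.009]
ft_force: [-0.6, -5.7, 1.2]
grip_width: 0.203
t 28.10 pos [0.5207 0.1599 0.2225] f [-0.63 -5.66  1.17] w 0.203 yawY 15.60 tilt [ 0.01 -0.27] q [-0.64  0.1   0.32  1.73 -0.03  1.33 -0.05]
0.12987281320431754 259.64553268698774
[ 0.04 -0.  ] [0.5323 0.1632] | [0.034 0.012] [0.5432 0.1627] | [0.035 0.008] [0.5541 0.1631] |
```

```bash
python3 -m jog '[{"rot":[0,0,0],"travel":[0,0.018,0.012],"jaw":0.9},{"rot":[0,0,0],"travel":[0,0.034,0.013],"jaw":0.9},{"rot":[0,0,0],"travel":[0,0.034,0.01],"jaw":0.9},{"rot":[0,0,0],"travel":[0,0.024,0.006],"jaw":0.9},{"rot":[0,0,0],"travel":[0,0,0],"jaw":0.9}]' 8
python3 arc.py
```

```text
time: 28.6
position: [0.5561, 0.1591, 0.2225]
tool_rot: [1.004, 1.323, -1.006]
ft_force: [0.3, -5.6, 0.9]
grip_width: 0.203
t 28.60 pos [0.5561 0.1591 0.2225] f [ 0.33 -5.64  0.92] w 0.203 yawY 15.67 tilt [ 0.08 -0.16] q [-0.62  0.17  0.33  1.65 -0.05  1.33 -0.01]
0.12914960192445032 275.3680256286195
```

```bash
python3 -m jog '[{"rot":[0,0,0],"travel":[0,0.012,0.007],"jaw":0.9},{"rot":[0,0,0],"travel":[0,0.012,0.002],"jaw":0.9},{"rot":[0,0,0],"travel":[0,0.008,0.002],"jaw":0.9},{"rot":[0,0,0],"travel":[0,0,0],"jaw":0.9}]' 8
python3 arc.py
```

```text
time: 29.0
position: [0.5634, 0.1602, 0.2224]
tool_rot: [1.002, 1.329, -1.007]
ft_force: [-3.5, -4.9, 1.8]
grip_width: 0.2
t 29.00 pos [0.5634 0.1602 0.2224] f [-3.54 -4.9   1.76] w 0.200 yawY 15.80 tilt [-0.19 -0.07] q [-0.61  0.19  0.33  1.63 -0.06  1.34  0.  ]
0.12896055919014082 278.65570466972804
```

```bash
python3 -m jog '[{"rot":[0,0,0],"travel":[0,0.01,0.003],"jaw":0.9},{"rot":[0,0,0],"travel":[0,0.005,0],"jaw":0.9},{"rot":[0,0,0],"travel":[0,0,0],"jaw":0.9},{"rot":[0,0,0],"travel":[0,0,0],"jaw":0.9}]' 8
python3 arc.py
python3 - <<'E'
from h import *
for n,sl in (('side',np.s_[80:220,140:300]),('scene',np.s_[70:220,270:410])):
    cv2.imwrite(f'pics/{n}9.png',cv2.resize(ctrl.get_image(n)[sl][...,::-1],None,fx=4,fy=4,interpolation=cv2.INTER_CUBIC))
E
```

```text
time: 29.4
position: [0.5641, 0.1603, 0.2222]
tool_rot: [0.997, 1.336, -1.012]
ft_force: [-15.1, -6.8, 5.8]
grip_width: 0.221
t 29.40 pos [0.5641 0.1603 0.2222] f [-15.13  -6.79   5.85] w 0.221 yawY 15.83 tilt [-0.66 -0.12] q [-0.61  0.2   0.33  1.62 -0.07  1.35  0.01]
0.12896232220004586 278.98565313417816
```

View pics/side9.png

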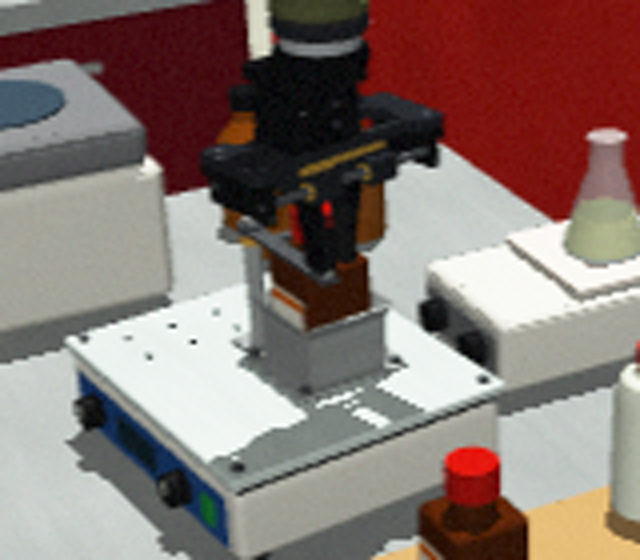

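View pics/scene9.png

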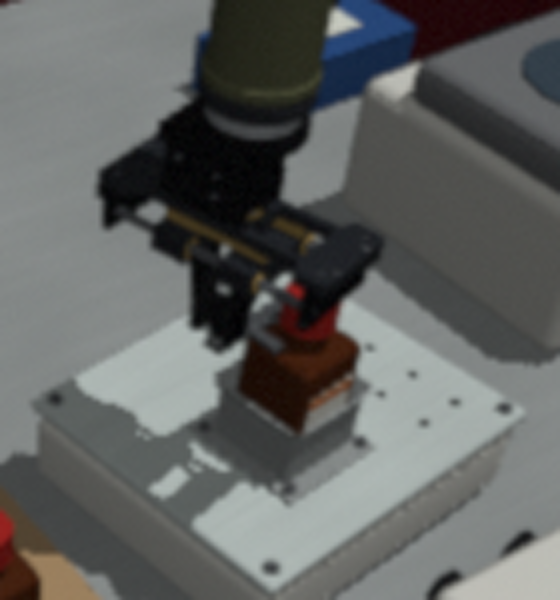

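```bash
python3 -m jog '[{"rot":[0,0,0],"travel":[0,-0.01,0.004],"jaw":0.9},{"rot":[0,0,0],"travel":[0,0,0],"jaw":0.9}]' 8
python3 -m jog '[{"rot":[0,0,0],"travel":[0,0,0],"jaw":0.4},{"rot":[0,0,0],"travel":[0,0,0],"jaw":0.2},{"rot":[0,0,0],"travel":[0,0,0],"jaw":0.2},{"rot":[0,0,0],"travel":[0,0,0],"jaw":0.2}]' 8
python3 arc.py
```

```text
time: 29.7
position: [0.5635, 0.1601, 0.2224]
tool_rot: [1.001, 1.333, -1.006]
ft_force: [-8.1, -2.9, 3.2]
grip_width: 0.203
time: 30.1
position: [0.5671, 0.16, 0.2232]
tool_rot: [1.005, 1.327, -1.002]
ft_force: [0.1, -0.5, -0.8]
grip_width: 0.387
t 30.10 pos [0.5671 0.16   0.2232] f [ 0.14 -0.49 -0.79] w 0.387 yawY 15.83 tilt [0.08 0.07] q [-0.61  0.19  0.33  1.62 -0.06  1.34  0.01]
0.12973205151010211 280.2413943797519
```

```bash
python3 -m jog '[{"rot":[0,0,0],"travel":[0,-0.01,0],"jaw":0.1},{"rot":[0,0,0],"travel":[0,0,0],"jaw":0.1},{"rot":[0,0,0],"travel":[-0.03,0,0],"jaw":0.1},{"rot":[0,0,0],"travel":[-0.08,0,0],"jaw":0.1},{"rot":[0,0,0],"travel":[-0.12,0,0],"jaw":0.1},{"rot":[0,0,0],"travel":[-0.12,0,0],"jaw":0.1},{"rot":[0,0,0],"travel":[-0.08,0,0.06],"jaw":0.1},{"rot":[0,0,0],"travel":[-0.02,0,0.12],"jaw":0.1}]' 
python3 -m jog '[{"rot":[0,0,0],"travel":[0,0,0.12],"jaw":0.1},{"rot":[0,0,0],"travel":[0,0,0.05],"jaw":0.1},{"rot":[0,0,0],"travel":[0,0,0],"jaw":0.1},{"rot":[0,0,0],"travel":[0,0,0],"jaw":0.1}]'
python3 - <<'E'
from h import *
info()
cv2.imwrite('pics/w10.png',ctrl.get_image('wrist')[...,::-1])
a=ctrl.get_image('side')[...,::-1];b=ctrl.get_image('scene')[...,::-1]
cv2.imwrite('pics/f_side.png',a);cv2.imwrite('pics/f_scene.png',b)
cv2.imwrite('pics/f1.png',np.hstack([cv2.resize(a[110:230,140:270],(390,360),interpolation=cv2.INTER_CUBIC),cv2.resize(b[100:220,270:400],(390,360),interpolation=cv2.INTER_CUBIC)]))
E
```

```text
time: 30.9
position: [0.5792, 0.1098, 0.3623]
tool_rot: [1.004, 1.327, -0.993]
ft_force: [0.4, -0.6, -1.4]
grip_width: 0.45
time: 31.3
position: [0.592, 0.0588, 0.3578]
tool_rot: [1.004, 1.329, -1.002]
ft_force: [0.5, 0.5, 1.1]
grip_width: 0.45
t 31.30 pos [0.592  0.0588 0.3578] f [0.5  0.54 1.06] w 0.450 yawY 15.86 tilt [-0.03  0.08] q [-0.49  0.18  0.42  1.38 -0.07  1.6   0.19]
```

View pics/w10.png

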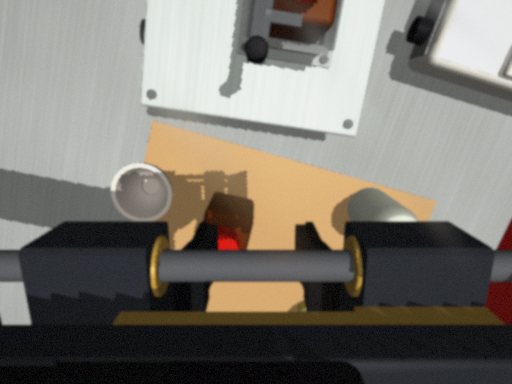

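View pics/f1.png

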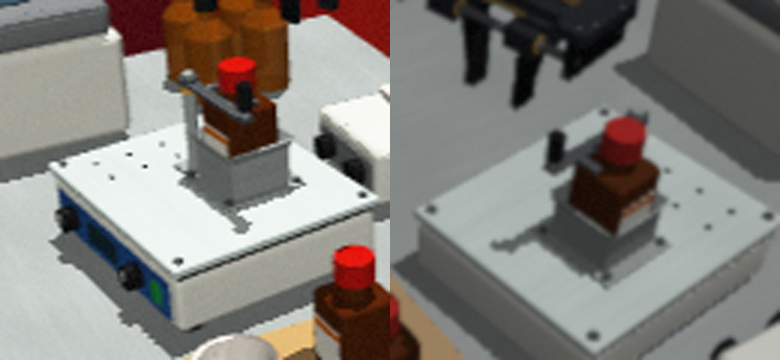

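View pics/f_scene.png

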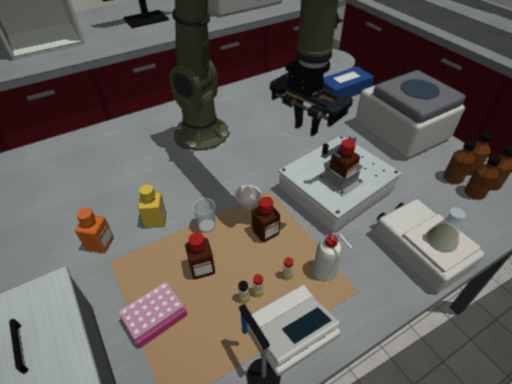

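View pics/f_side.png

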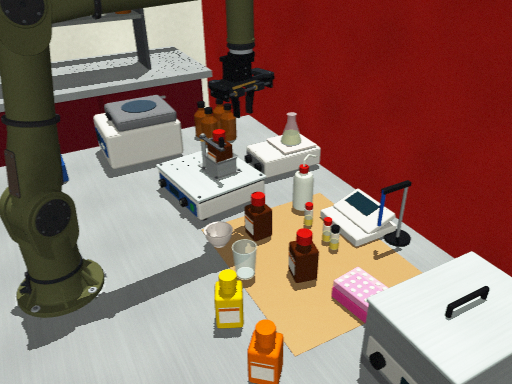

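Run:
```python
from h import *
k,e=tri(ray(cam('scene'),(166/3+270-.3,148/3+100-.3)),ray(cam('side'),(244/3+140-.3,97/3+110-.3)))
print(k,e); 
for piv in ([.544,.2877],[.5468,.283]):
    r=k[:2]-piv; print(np.linalg.norm(r),278.4-np.degrees(np.arctan2(r[1],r[0]))%360)
c=cam('side'); b=cv2.imread('pics/f_side.png')[110:200,180:260]
cv2.imwrite('pics/f2.png',cv2.resize(b,None,fx=6.5,fy=6.5,interpolation=cv2.INTER_CUBIC))
```

```text
[0.5629 0.1641 0.2342] 0.001776157443445123
0.12501659196666262 -0.27522083301789735
0.11996570212302973 0.7082321338482984
```

View pics/f2.png

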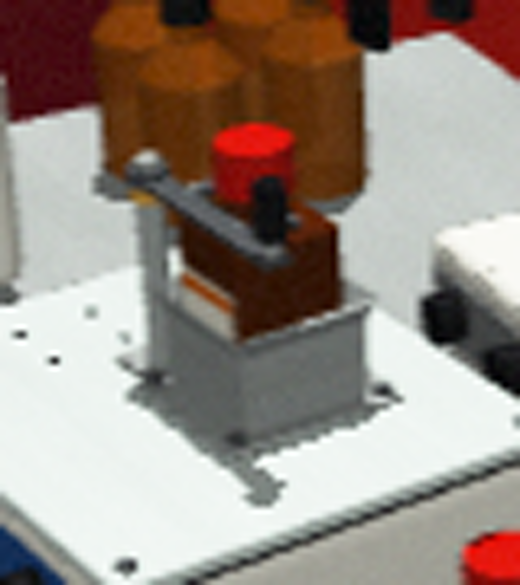

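```bash
python3 -c "
from bench import ctrl
print(ctrl.close_job())"
```

```text
the job is handed in; nothing more can be done
None
```

The full bottle is standing in the shaker pocket with the fork arm shut around its neck, and I handed the job in at about 31.5 s of the 67 s.

- **Finding the full one:** I lifted all three brown bottles by their caps. The two on the mat nearer the shaker pulled about 1.9 N and 1 N. The third, at the mat's left edge, pulled about 4.5 N, so that is the full one.
- **Other two bottles:** I set the two light ones back upright where they had stood.
- **Placing:** The full bottle touched the pocket floor with the tool within about 1 mm of the predicted height. After release it stood upright in the pocket.
- **Fork arm:** I gripped the knob and swung the arm until its stop resisted, at about 15 N. After letting go, two camera views put the knob at (0.563, 0.164, 0.234), within 1 mm of the expected shut position and about 0.3 degrees from shut.
- **Last pictures:** Both light bottles are upright and nothing else on the bench has visibly moved. The gripper is clear of everything.
- **What disagreed:** The pivot position worked out from the knob's path was about 5 mm off the one worked out from the pocket. Because of that, the arm was pushed sideways with up to about 13 N during the swing, well below the limits.

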